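# Slide the domed plaster mould into the drying box

## Task

Of the two plaster moulds on the apron of the drying box, put the one with the round dome away: with the fingertips, push it along the apron through the hanging flap in front of it until it is completely inside the box, then draw the fingers out so that the flap swings fully shut behind it. Slide it steadily, never lift, tip or flick it, and leave the square-humped mould, the other flap and everything else on the bench alone.

Things in the scene. Friction and masses are not known exactly. Their poses are not given: they have to be found in the camera images.
- drying_box: Low clear ventilated drying box fixed on the bench: two chambers side by side behind an open grey apron. Origin: on the bench, under the middle of the flaps' plane; x into the box, y left, z up. Apron and chamber floor: one flat plate, top 6 mm above the bench, y -140 to 140, x -170 to 160 mm. Roof (top at 85 mm) from x = 0; back wall at x = 156 mm. A wall at y = 0 parts the chambers.
- mouth_left (a point): Middle of the left mouth, on the floor plate (6 mm above the bench), in the flap's plane, 70 mm left of the box's middle. The mouth is 104 mm wide between upright jambs. A 5 mm hinge bar crosses it, axis 76 mm above the bench: 67 mm free below it. Fingers that must pass under the bar have to lean, tips forward (30 degrees serve).
- mouth_right (a point): The same for the right mouth, 70 mm right of the box's middle.
- flap_left (a joint): Left flap's angle, rad: 0 hanging shut, grows as its lower edge swings into the box, stop at 1.45; it cannot open outwards. Plate 100 mm wide, 3 mm thick, 40 g, hung from the bar, lower edge 22 mm above the floor (air gap). The mould, pushed, opens it; it rests on what is below and falls shut in about 0.5 s once the slab's rear is 17 mm or more past its plane.
- flap_right (a joint): The same for the right flap.
- dome_mould: The mould to put away: loose white plaster slab 80 mm (its x) by 70 mm (its y), 24 mm thick, with a round dome 58 mm across and 14 mm high on top, 0.14 to 0.28 kg. Origin: centre of its underside. Starts flat on the apron before either mouth, within 10 mm of the mouth's middle line, its x within 0.15 rad of the box's x. Inside when its whole length is behind the flap.
- block_mould: The mould to leave: the same slab, with a square-edged hump 50 by 46 by 14 mm on its top instead of a dome; before the other mouth. Origin: centre of its underside.
- stamp: Small turned wooden clay stamp, 18 mm across, 42 mm tall, standing on the apron between the two moulds. Origin: centre of its foot.
- pipe_ring: Grey pipe offcut standing on the bench, 90 mm across, 60 mm tall. Origin: centre of its underside.
- tape_roll: Roll of tape lying flat, 86 mm across, 45 mm tall. Origin: centre of its underside.
- red_beaker: Plastic beaker, 72 mm across, 90 mm tall. Origin: centre of its underside.
- tub: White plastic tub, 110 mm across, 110 mm tall. Origin: centre of its underside.
- spatula: Spatula 180 mm long lying on the bench. Origin: underside, about mid-length.
- black_bowl: Black bowl 140 mm across, 45 mm tall. Origin: centre of its underside.
Not all that is in view belongs to the job. What is shaped like the dome_mould but green or purple is not meant.

How it is judged (in metres and radians):
On the way, in this order (a step that is already met when the one before it is completed fails the run):
1. the mould is on its way through the opened flap (value of joint any of flap_left, flap_right above 0.35 rad and x of dome_mould in the frame of drying_box between -0.035 and 0.035 m), for 0.1 s.
2. the mould's whole length is past the flap's plane (x of dome_mould in the frame of drying_box above 0.041 m), for 0.1 s.
At the end, for the whole second after the job is handed in: The domed mould lies flat on the chamber floor, wholly behind the flap (its centre 41 mm or more past the flap's plane) and at rest, both flaps hang shut (within 0.06 rad), and the square-humped mould is where it was (within 12 mm) (x of dome_mould in the frame of drying_box between 0.041 and 0.118 m and z of dome_mould in the frame of drying_box between 0.003 and 0.01 m and value of joint each of flap_left, flap_right below 0.06 rad and angle between dome_mould's own z axis and vertical below 0.06 rad and linear speed of dome_mould below 0.01 m/s and distance of block_mould from where it was at the start of the episode below 0.012 m); the robot touches nothing.
It fails at once if the domed mould is lifted (more than 8 mm off the floor plate) or tipped (0.2 rad) (z of dome_mould in the frame of drying_box above 0.014 m or angle between dome_mould's own z axis and vertical above 0.2 rad).
It fails at once if the mould is flicked (faster than 0.5 m/s) (linear speed of dome_mould above 0.5 m/s).
It fails at once if the square-humped mould is moved (12 mm) (distance of block_mould from where it was at the start of the episode above 0.012 m).
It fails at once if the flap before the square-humped mould is opened ((y of block_mould in the frame of drying_box above 0 m and value of joint flap_left above 0.2 rad) or (y of block_mould in the frame of drying_box below 0 m and value of joint flap_right above 0.2 rad)).
It fails at once if a bystander is disturbed (20 mm) (distance of any of stamp, pipe_ring, tape_roll, red_beaker, tub, spatula, black_bowl from where it was at the start of the episode above 0.02 m).
It also fails if it takes over 35 s, if anything falls off the work surface, if the arm or the gripper's body presses on something with over 40 N, if the wrist force passes 120 N, or if a joint passes its speed limit or range.

## Robot

A 6-joint arm with a two-finger parallel gripper is mounted at the origin on the work surface. World frame = base frame: x ahead of the robot, y to its left, z up, the work surface at z = 0. Lengths are in m, angles in degrees, forces in N, time in s.
With the tool pointing down it reaches from about 0.35 to 0.875 m from the base axis. Payload 4.2 kg.
Tool frame: the origin (TCP) lies on the centre line of the jaws, within the pads' length; the fingertips stand 8 mm ahead of it and the grasp point (between the pads) lies 11 mm behind it; z points along the fingers, y is the direction in which the jaws open and shut (so a half turn about z gives the same grasp; the last joint's range is limited). The gripper opens to 87 mm and grips with 3 to 60 N. Pads are 19 mm wide; open, the fingers measure 117 mm over their backs; the gripper's body (75 mm by 190 mm) begins 51 mm behind the grasp point.
Start: joints at [91.994, 22.042, 0.453, 0, -68.411, -14.817], TCP at [0.139, 0.609, 0.231] pointing down, gripper open.
Joint ranges: [-179.83, 179.83], [-69.29, 118.12], [-61.27, 80.66], [-181.25, 117.63], [-171.15, -9.14], [-177.46, 177.46]. Speed limits (degrees/s): [159.86, 159.86, 180, 180, 180, 180].

## Interface

Orientations are given as a 3x3 rotation matrix whose columns are the frame's x, y, z axes.
In Python, from station import sense, capture, finish_job, recognise gives the robot as it stands.
- The arm moves only by the tool apply_moves, never from a script. Its argument "plan" is a list that holds one entry, the list of rows, each a list of 7 numbers: the opening in per cent of the stroke, from 0 (shut) to 100 (fully open), then the shift along the world's x, y, z in units of 25 mm (1.0 is 25 mm), then the turn, a rotation vector about the world's x, y, z in rad. A call has 1 to 12 rows; each row shifts and turns the pose as measured when the row begins; what a row does not reach is not made up. A row lasts 1/12 s, in which the tool goes at most 41.7 mm and 7.16 degrees, less where a joint would pass 70% of its speed; a pose out of reach is approached as far as the arm can. A call is refused whole if a number of a shift passes 1 or a number of a turn 0.125, either way. A call with a gripper value outside its range is refused whole. The fingers move at their own pace and stop on an object; the grip force is fixed at half the most. Time passes only in rows, so rows that do not move let the fingers close. It gives the time, the measured TCP pose, the force and the opening at its end, in the units of the state.
- sense(): the state, without advancing time (a new reading comes with each control period).
- capture(name): name is "scene" or "top" or "wrist"; returns a dict with "pixels" (480x640x3 uint8, red, green, blue), "depth" (480x640 float32, m along the optical axis (not along the pixel's ray), 0 where there is no reading), "mtx" (3x3 intrinsics, pixels), "R" (3x3) and "t" (3): a world point X has camera coordinates R X + t; the wrist camera has in their place "mount" (4x4, takes a point from camera to tool coordinates, whose origin is the TCP and whose axes are the flange's). Camera axes: x right, y down, z forward; pixel columns grow to the right and rows downward; lengths in m; the calibration is good to about 2 mm. A picture is of the moment at which its call begins: read the wrist's pose just before it.
- finish_job(): hands the job in, once; it reports no verdict.
Trained networks look in a picture, given as the dict that the camera call returned (one of the last four; its "shot" number tells which), for a name from the list of things; names that differ only in an ending like _2 or _b are one class to them, and where a whole thing is asked for, a point or a joint stands for the part that bears it (a point fixed in the world has none). Each returns a list of dicts, best first, with "score" (0 to 1); they miss things now and then, are a little off and sometimes report something else, mostly with a low value. They report only what shows in the picture. A call takes as long as a camera call. They do not tell look-alikes from the thing itself.
- recognise(label, picture): "at" ([x, y, z] in m, in the coordinates of the camera as it stood for that picture, good to about 4 mm: the middle of the surface that is visible of it).
The state is a dict: "time_s": time; "joints": joint angles; "joint_velocities": joint speeds; "effort": joint torques, N m; "tcp_pos": TCP position; "ee_rot": TCP orientation; "wrist_force": force on the tool from outside, world axes, zero at the start; "moment": the same for the moment, N m; "gripper_width": opening from 0.0 (shut) to 1.0 (fully open).
Only numpy, scipy, OpenCV 4.12 (cv2) and the standard library are available. Lean on these libraries where they do the work, as an engineer would, in place of code of your own. Each camera call takes 0.05 s, during which the arm holds its last target.

## Working session

There is one attempt and no reset: what is moved stays moved. The work goes in short steps, Python scripts to look and compute and a tool call to move; the robot and the scene stay as the last step left them, time stands still between calls to the robot, and variables do not carry over. Pictures are saved under pics/ and viewed, and the job is handed in when it is done.

Besides the shell and the picture viewer there is one more tool, called after "Request:" in YAML: its name, and indented under it one key for each argument. apply_moves: Moves the arm, as the interface text tells. Its arguments: {"type":"object","properties":{"plan":{"type":"array","items":{"type":"array","items":{"type":"array","items":{"type":"number"}}}}},"required":["plan"]}

```bash
ls; mkdir -p pics; python3 - <<'E'
from station import sense, capture, recognise
import cv2, numpy as np, pickle
s=sense(); print({k:np.round(v,3).tolist() for k,v in s.items()})
for n in ["scene","top"]:
    c=capture(n); cv2.imwrite(f"pics/{n}0.png",c["pixels"][:,:,::-1]); pickle.dump(c,open(f"{n}0.pkl","wb"))
    print(n,c["mtx"].tolist(),c["R"],c["t"])
    for l in ["dome_mould","block_mould","drying_box","flap_left","flap_right","stamp"]:
        for d in recognise(l,c)[:3]:
            p=np.array(d["at"]); w=c["R"].T@(p-c["t"]); px=c["mtx"]@p; print(l,round(d["score"],2),w.round(3),(px[:2]/px[2]).round())
print(sense()["time_s"])
E
```

```text
pics
{'time_s': 0.0, 'joints': [91.995, 22.089, 0.378, -0.029, -68.412, -14.819], 'joint_velocities': [-0.044, 0.01, -0.026, -0.044, -0.037, -0.016], 'effort': [0.0, -39.066, 18.74, 4.22, 0.011, -0.0], 'tcp_pos': [0.139, 0.609, 0.229], 'ee_rot': [[0.975, -0.222, -0.0], [-0.222, -0.975, -0.002], [0.0, 0.002, -1.0]], 'wrist_force': [-0.069, -0.313, -0.204], 'moment': [0.042, 0.025, 0.037], 'gripper_width': 1.0}
scene [[478.6879164319915, 0.0, 315.98512400769897], [0.0, 478.6879164319915, 242.87989391780238], [0.0, 0.0, 1.0]] [[-0.57832998  0.81561054 -0.01771657]
 [ 0.56279934  0.38315795 -0.73242535]
 [-0.59058559 -0.43355441 -0.6806168 ]] [ 0.32317407 -0.22699049  1.2953871 ]
dome_mould 0.82 [0.372 0.055 0.026] [387. 236.]
dome_mould 0.8 [ 0.563 -0.235  0.023] [227. 235.]
dome_mould 0.79 [ 0.575 -0.072  0.033] [282. 265.]
block_mould 0.97 [0.574 0.066 0.035] [340. 294.]
drying_box 0.77 [0.74  0.029 0.089] [266. 326.]
drying_box 0.21 [0.704 0.213 0.046] [372. 381.]
stamp 0.62 [ 0.568 -0.005  0.024] [311. 280.]
top [[471.860078090493, 0.0, 327.4793117531542], [0.0, 471.860078090493, 243.821814412277], [0.0, 0.0, 1.0]] [[-0.01459406 -0.999707   -0.01931149]
 [-0.98169185  0.01799406 -0.18962415]
 [ 0.18991608  0.01619054 -0.98166682]] [2.45663888e-06 5.65924138e-01 1.05385845e+00]
dome_mould 0.96 [ 0.565 -0.077  0.03 ] [356. 246.]
dome_mould 0.86 [ 0.551 -0.245  0.025] [426. 250.]
dome_mould 0.82 [0.363 0.048 0.023] [304. 332.]
block_mould 0.63 [0.559 0.059 0.028] [299. 249.]
drying_box 0.65 [ 0.662 -0.003  0.082] [324. 201.]
drying_box 0.3 [0.644 0.07  0.059] [294. 212.]
flap_left 0.8 [0.644 0.07  0.062] [293. 211.]
flap_right 0.76 [ 0.655 -0.073  0.06 ] [354. 206.]
stamp 0.4 [ 0.559 -0.011  0.046] [328. 247.]
stamp 0.27 [ 0.686 -0.211  0.04 ] [410. 195.]
0.7
```

View pics/scene0.png

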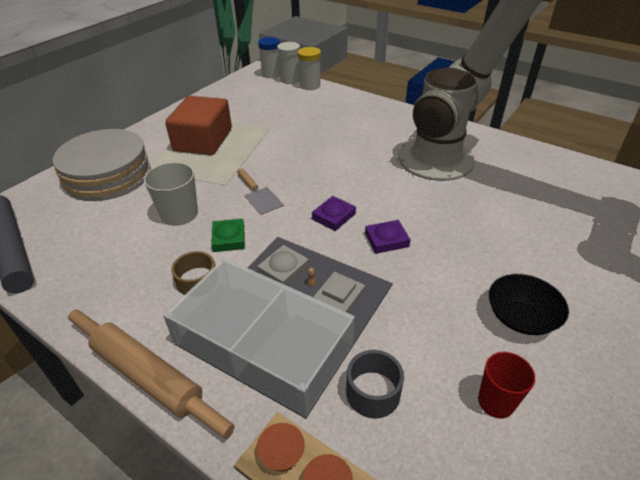

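View pics/top0.png

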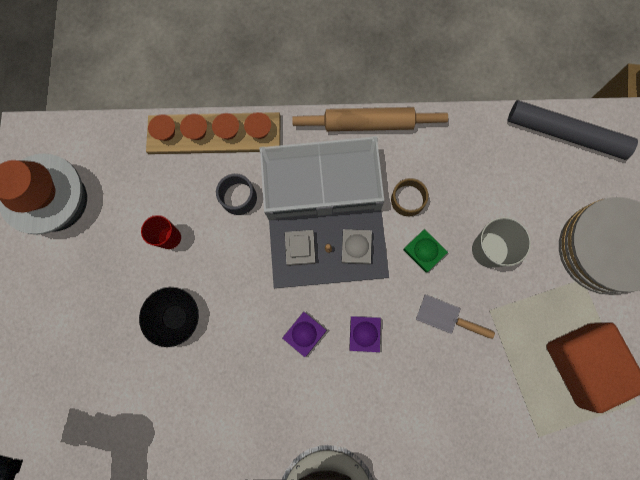

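The scene picture shows the white dome mould at about (283,262), before the right mouth. The block mould is at (340,288) and the stamp between them at (311,277). The top picture agrees: dome at (357,246), block at (300,247), stamp at (329,247). The green and purple look-alikes are off the apron. Next I measure the box frame and the mould.

```bash
python3 - <<'E'
import cv2, numpy as np, pickle
for n,(u0,u1,v0,v1),k in [("top",(255,400,130,295),4),("scene",(160,400,225,415),3)]:
    c=pickle.load(open(f"{n}0.pkl","rb"))
    im=c["pixels"][v0:v1,u0:u1,::-1]; cv2.imwrite(f"pics/{n}0c.png",cv2.resize(im,None,fx=k,fy=k,interpolation=cv2.INTER_CUBIC)[:600,:800])
    K=c["mtx"]; d=c["depth"]
    v,u=np.mgrid[0:480,0:640]; P=np.stack([(u-K[0,2])/K[0,0]*d,(v-K[1,2])/K[1,1]*d,d],-1)
    W=(P-c["t"])@c["R"]; np.save(n+"W.npy",W)
    px=c["pixels"].astype(int)
    m=(d>0)
    # bench height
    roi=(W[...,0]>.2)&(W[...,0]<.8)&(abs(W[...,1])<.4)&m&(W[...,2]<.004)
    print(n,"bench z",np.median(W[...,2][roi]))
    # apron: dark grey
    g=px.mean(-1); 
    ap=m&(g<100)&(px.max(-1)-px.min(-1)<25)&(W[...,0]>.45)&(W[...,0]<.68)&(W[...,1]>-.17)&(W[...,1]<.17)&(W[...,2]<.02)
    print("apron n",ap.sum(),np.median(W[...,2][ap]))
    r=cv2.minAreaRect(W[...,:2][ap].astype(np.float32)); print(r, cv2.boxPoints(r))
    # moulds slabs
    for nm,y0,y1 in [("dome",-.13,-.03),("block",.02,.11)]:
        q=m&(W[...,0]>.49)&(W[...,0]<.625)&(W[...,1]>y0)&(W[...,1]<y1)&(W[...,2]>.018)&(W[...,2]<.06)&(g>80)
        r=cv2.minAreaRect(W[...,:2][q].astype(np.float32)); print(nm,q.sum(),r[0],r[1],r[2],"zmax",W[...,2][q].max(),np.percentile(W[...,2][q],[10,50,90]).round(3))
E
```

```text
top bench z -4.8528678691229675e-05
apron n 6142 0.006005897789933208
((0.5746679306030273, -0.00011871755123138428), (0.2094573825597763, 0.33966562151908875), 0.12196596711874008) [[ 0.46957797  0.16949077]
 [ 0.47030097 -0.17017408]
 [ 0.6797579  -0.1697282 ]
 [ 0.6790349   0.16993664]]
dome 959 (0.5651833415031433, -0.07797910273075104) (0.06946924328804016, 0.0810430645942688) 85.73457336425781 zmax 0.04725757246207281 [0.028 0.032 0.043]
block 916 (0.5655602216720581, 0.05865555256605148) (0.08032499253749847, 0.06915178894996643) 2.572277545928955 zmax 0.04997074911137168 [0.028 0.032 0.046]
scene bench z 0.0012004736383031686
apron n 3236 0.007309553102590405
((0.5857667922973633, -0.006395876407623291), (0.21102505922317505, 0.2787366807460785), 4.608245372772217) [[ 0.46939814  0.1240448 ]
 [ 0.49179256 -0.1537908 ]
 [ 0.70213544 -0.13683656]
 [ 0.679741    0.14099905]]
dome 1025 (0.5655270218849182, -0.0787356048822403) (0.0723009929060936, 0.08248884975910187) 87.6905288696289 zmax 0.04820204608309481 [0.029 0.033 0.043]
block 1107 (0.5652363300323486, 0.05821935087442398) (0.08068375289440155, 0.07153259962797165) 2.5558838844299316 zmax 0.048296275316177285 [0.03  0.033 0.046]
```

View pics/top0c.png

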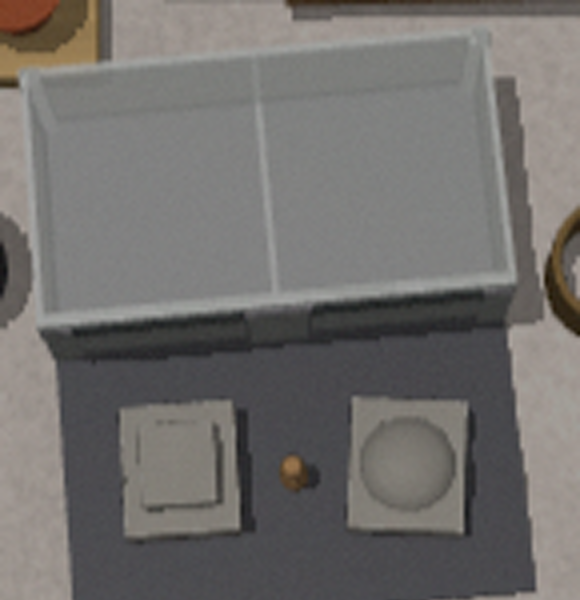

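View pics/scene0c.png

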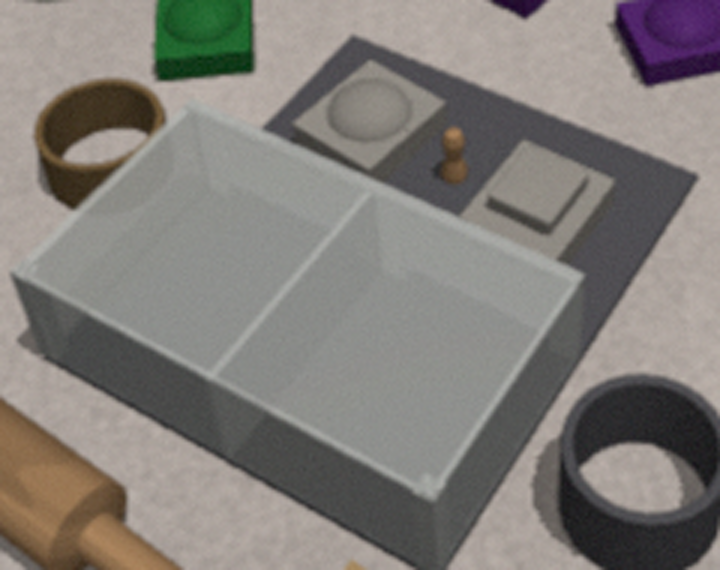

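```bash
python3 - <<'E'
import cv2, numpy as np, pickle
for n in ["top","scene"]:
    c=pickle.load(open(f"{n}0.pkl","rb")); W=np.load(n+"W.npy"); K=c["mtx"]
    px=c["pixels"].astype(int); g=px.mean(-1)
    def gp(u,v,z):
        r=c["R"].T@np.array([(u-K[0,2])/K[0,0],(v-K[1,2])/K[1,1],1]); C=-c["R"].T@c["t"]; return C+(z-C[2])/r[2]*r
    ap=(g<100)&(px.max(-1)-px.min(-1)<25)&(W[...,0]>.45)&(W[...,0]<.66)&(W[...,1]>-.16)&(W[...,1]<.16)&(abs(W[...,2]-.0065)<.005)
    k,lab,st,ce=cv2.connectedComponentsWithStats(ap.astype(np.uint8)); i=1+np.argmax(st[1:,4]); ap=lab==i
    v,u=np.nonzero(ap); P=np.array([gp(a,b,.006)[:2] for a,b in zip(u,v)])
    def edge(ax,sgn,lo,hi):
        o=1-ax; pts=[]
        for s in np.arange(lo,hi,.004):
            q=P[abs(P[:,o]-s)<.002]; pts.append((s,q[:,ax].min() if sgn<0 else q[:,ax].max()))
        pts=np.array(pts); f=np.polyfit(pts[:,0],pts[:,1],1); r=pts[:,1]-np.polyval(f,pts[:,0]); ok=abs(r)<.003; f=np.polyfit(pts[ok,0],pts[ok,1],1); return f,ok.mean()
    print(n,"front x=f(y)",edge(0,-1,-.13,.11),"left y=f(x)",edge(1,1,.50,.60),"right",edge(1,-1,.51,.60))
    # white slab by colour, back-projected at slab top z=.030
# gripper seen?
c=pickle.load(open("top0.pkl","rb")); W=np.load("topW.npy")
# front lintel/roof points
for n in ["top","scene"]:
    W=np.load(n+"W.npy"); q=(W[...,2]>.06)&(W[...,2]<.1)&(W[...,0]>.6)&(W[...,0]<.84)&(abs(W[...,1])<.18)
    r=cv2.minAreaRect(W[...,:2][q].astype(np.float32)); print(n,q.sum(),cv2.boxPoints(r).round(3).tolist(),r)
    for nm in [(.0)]:
        q=(W[...,2]>.012)&(W[...,2]<.06)&(W[...,0]>.54)&(W[...,0]<.60)&(W[...,1]>-.035)&(W[...,1]<.015); print("stamp",q.sum(),np.median(W[q],axis=0).round(3),W[q].max(0).round(3))
E
```

```text
top front x=f(y) (array([-0.07337891,  0.47987419]), np.float64(1.0)) left y=f(x) (array([0.07862164, 0.08533718]), np.float64(1.0)) right (array([ 0.07814246, -0.19224959]), np.float64(1.0))
scene front x=f(y) (array([-0.0786271 ,  0.48084266]), np.float64(1.0)) left y=f(x) (array([0.06682919, 0.09344824]), np.float64(1.0)) right (array([ 0.06308788, -0.18295305]), np.float64(1.0))
top 8132 [[0.6309999823570251, 0.17599999904632568], [0.6549999713897705, -0.14399999380111694], [0.8209999799728394, -0.13099999725818634], [0.796999990940094, 0.18799999356269836]] ((0.7261921763420105, 0.022279128432273865), (0.16680759191513062, 0.32000812888145447), 4.347341537475586)
stamp 52 [ 0.56  -0.01   0.042] [0.596 0.009 0.05 ]
scene 14385 [[0.6340000033378601, 0.1770000010728836], [0.6589999794960022, -0.14499999582767487], [0.8220000267028809, -0.13199999928474426], [0.796999990940094, 0.1889999955892563]] ((0.7279224395751953, 0.022141113877296448), (0.16313062608242035, 0.32278555631637573), 4.429001808166504)
stamp 119 [ 0.567 -0.008  0.032] [ 0.572 -0.     0.052]
```

The box yaw is about 4.35°, with its origin at about (0.6505, -0.0023). The dome mould sits at box (-0.091, -0.069), turned about -7° relative to the box. I plan a 30° lean, fingers about 35 mm apart, pushing along y_box = -0.070. I start the transfer at height.

Request:
apply_moves:
  plan:
    - [[40,0.5,-1,0.1,0,0,0.0125],[40,0.5,-1,0.1,0,0,0.0125],[40,0.5,-1,0,0,0,0.0125],[40,0.5,-1,0,0,0,0.0125],[40,0.5,-1,0,0,0,0.0125],[40,0.5,-1,0,0,0,0.0125],[40,0.5,-1,0,0,0,0.0125],[40,0.5,-1,0,0,0,0.0125],[40,0.5,-1,0,0,0,0.0125],[40,0.5,-1,0,0,0,0.0125],[40,0.5,-1,0,0,0,0.0125],[40,0.5,-1,0,0,0,0.0125]]

```text
time_s: 1.7
tcp_pos: [0.291, 0.3, 0.2352]
ee_rot: [[0.998, -0.058, 0.002], [-0.058, -0.998, 0.004], [0.002, -0.004, -1.0]]
wrist_force: [0.4, 0.3, -0.5]
gripper_width: 0.404
```

Request:
apply_moves:
  plan:
    - [[40,0.5,-1,0,0,0,0.011],[40,0.5,-1,0,0,0,0.011],[40,0.5,-1,0,0,0,0.011],[40,0.5,-1,0,0,0,0.011],[40,0.5,-1,0,0,0,0.011],[40,0.5,-1,0,0,0,0.011],[40,0.5,-1,0,0,0,0.011],[40,0.5,-1,0,0,0,0.011],[40,0.5,-1,0,0,0,0.011],[40,0.5,-1,0,0,0,0.011],[40,0.5,-1,0,0,0,0.011],[40,0.5,-1,0,0,0,0.011]]

```text
time_s: 2.7
tcp_pos: [0.4454, -0.0165, 0.2402]
ee_rot: [[0.996, 0.085, 0.011], [0.085, -0.996, 0.014], [0.012, -0.013, -1.0]]
wrist_force: [0.3, 0.9, 0.8]
gripper_width: 0.401
```

Request:
apply_moves:
  plan:
    - [[40,0.3,-0.5,-0.2,0.007,-0.09,-0.002],[40,0.3,-0.5,-0.3,0.007,-0.09,-0.002],[40,0.3,-0.5,-0.5,0.007,-0.09,-0.002],[40,0.3,-0.5,-0.5,0.007,-0.09,-0.002],[40,0.3,-0.4,-0.5,0.006,-0.08,-0.002],[40,0.3,-0.3,-0.5,0.006,-0.08,0],[40,0,0,-0.5,0,0,0],[40,0,0,-0.5,0,0,0],[40,0,0,-0.3,0,0,0],[40,0,0,0,0,0,0]]

```text
time_s: 3.53
tcp_pos: [0.4913, -0.0996, 0.15]
ee_rot: [[0.855, 0.079, 0.513], [0.056, -0.997, 0.06], [0.516, -0.023, -0.857]]
wrist_force: [-0.1, -0.0, 0.3]
gripper_width: 0.399
```

```bash
cat > h.py <<'E'
import numpy as np
O=np.array([.6505,-.0023,0]); a=0.076
Rb=np.array([[np.cos(a),-np.sin(a),0],[np.sin(a),np.cos(a),0],[0,0,1]])
def box(p): return Rb.T@(np.asarray(p)-O)
E
python3 - <<'E'
from station import sense, capture
from h import *
import cv2
s=sense(); print(s["time_s"],s["tcp_pos"],box(s["tcp_pos"]).round(4)); print((Rb.T@np.array(s["ee_rot"])).round(3), s["joints"])
c=capture("scene"); cv2.imwrite("pics/scene1.png",c["pixels"][:,:,::-1])
E
```

```text
3.5333 [ 0.49131326 -0.09957065  0.15002949] [-0.1661 -0.0849  0.15  ]
[[ 0.857  0.003  0.516]
 [-0.009 -1.     0.021]
 [ 0.516 -0.023 -0.857]] [  7.31629197   4.4272363  -45.2593278    1.93279125  -9.24943063
  85.04479537]
```

View pics/scene1.png

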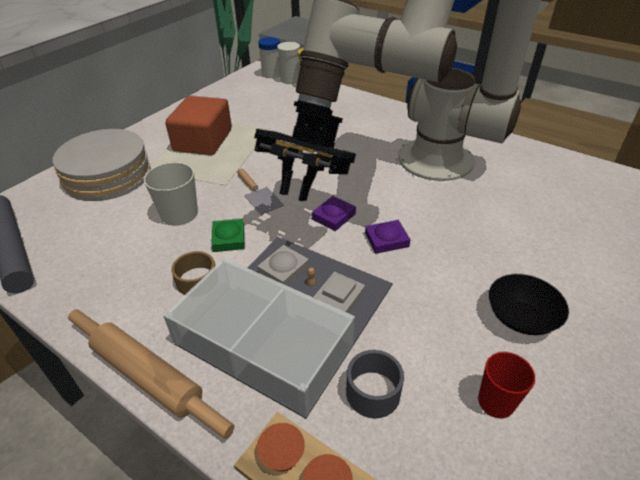

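The gripper is above the bench behind the dome mould, around (300,190), and its long side runs across the box. Joint 5 is at -9.25°, almost at its limit of -9.14°. I'll reduce the lean for the near part of the push and lean more further out.

Request:
apply_moves:
  plan:
    - [[40,0,0.2,0,-0.008,0.1,0],[40,0,0.2,0,-0.008,0.1,0],[40,0,0.2,-0.5,-0.004,0.05,0],[40,0,0,-0.5,0,0,0],[40,0,0,-0.5,0,0,0],[40,0,0,-0.5,0,0,0],[40,0,0,0,0,0,0]]

```text
time_s: 4.17
tcp_pos: [0.4953, -0.0833, 0.1054]
ee_rot: [[0.955, 0.076, 0.287], [0.068, -0.997, 0.038], [0.289, -0.017, -0.957]]
wrist_force: [0.3, 0.0, -0.3]
gripper_width: 0.399
```

```bash
cat >> h.py <<'E'
def rep():
    from station import sense
    s=sense(); R=Rb.T@np.array(s["ee_rot"])
    print("t",round(s["time_s"],2),"box",(box(s["tcp_pos"])*1000).round(1),"lean",np.degrees(np.arctan2(R[0,2],-R[2,2])).round(1),"roll",np.degrees(R[1,2]).round(1),"yaw",np.degrees(np.arctan2(R[0,1],-R[1,1])).round(2),"J",np.round(s["joints"],1).tolist(),"F",np.round(s["wrist_force"],1),"w",round(s["gripper_width"],2))
    return s
E
python3 - <<'E'
from h import *
rep()
from scipy.optimize import least_squares
E
```

```text
t 4.17 box [-160.9  -69.   105.4] lean 16.8 roll 0.9 yaw -0.0 J [9.3, 11.9, -38.4, 1.3, -22.9, 83.8] F [ 0.3  0.  -0.3] w 0.4
```

```bash
python3 - <<'E'
import numpy as np
from scipy.optimize import least_squares
r=np.radians
D=[((.139,.609,.2295),22.07,.40,-68.41),((.4913,-.0996,.150),4.43,-45.26,-9.25),((.4953,-.0833,.1054),11.9,-38.4,-22.9)]
def fk(P,j2,j3,j5):
    L1,L2,h,Lt,e=P; p=r(j2-j3); q=p-r(j5)
    return np.array([L1*np.sin(r(j2))+L2*np.cos(p)+e*np.sin(p)+Lt*np.cos(q), h+L1*np.cos(r(j2))-L2*np.sin(p)+e*np.cos(p)-Lt*np.sin(q)])
def res(x):
    o=[]
    for t,a,b,c in D:
        f=fk(x[:5],a,b,c); rho=np.sqrt(t[0]**2+t[1]**2-x[5]**2); o+=list(f-[rho,t[2]])
    return np.array(o)*1000
f=least_squares(lambda x:np.r_[res(x),(x-[.4,.4,.4,.25,.0,.16])*20],[.4,.4,.4,.25,0,.16]); P=f.x; print(P,res(P))
for bx,z,lean in [(-.16,.025,17),(-.16,.025,30),(-.11,.025,30),(-.06,.025,30),(-.03,.025,30),(.01,.025,30),(.02,.025,30),(.01,.025,35)]:
    w=np.array([.6505,-.0023])+bx*np.array([.9971,.0759])-.07*np.array([-.0759,.9971]); rho=np.sqrt(w@w-P[5]**2)
    s=least_squares(lambda j:np.r_[fk(P[:5],j[0],j[1],j[2])-[rho,z],r(j[0]-j[1]-j[2]-(90-lean))],[20,-20,-30],x_scale=[20,20,20]); print(bx,z,lean,s.x.round(1),s.cost)
E
```

```text
[ 0.53851339  0.41986873  0.19450087  0.29474071 -0.01524773  0.21528697] [ 0.10331641  0.10360515  0.94684478 -1.11486097 -1.07563229  1.09345547]
-0.16 0.025 17 [ 22.2 -42.5  -8.3] 1.1254325519598985e-22
-0.16 0.025 30 [ 23.2 -51.6  14.8] 9.442514116621936e-17
-0.11 0.025 30 [ 25.6 -44.5  10.1] 1.8675360545055333e-21
-0.06 0.025 30 [ 28.2 -37.5   5.7] 8.206338086717278e-22
-0.03 0.025 30 [ 29.9 -33.2   3. ] 2.3771791057778925e-23
0.01 0.025 30 [ 32.2 -27.3  -0.4] 2.022242562284984e-13
0.02 0.025 30 [ 32.8 -25.9  -1.3] 8.713270259638284e-14
0.01 0.025 35 [ 32.6 -30.7   8.3] 1.9714707483552105e-22
```

Request:
apply_moves:
  plan:
    - [[40,0,0,-0.3,-0.011,0.05,0],[40,0,0,-0.4,-0.011,0.034,0],[40,0,0,-0.4,0,0,0],[40,0,0,-0.4,0,0,0],[40,0,0,-0.4,0,0,0],[40,0,0,-0.3,0,0,0],[40,0,0,-0.2,0,0,0],[40,0,0,0,0,0,0],[40,0,0,0,0,0,0]]

```text
time_s: 4.92
tcp_pos: [0.5011, -0.082, 0.0486]
ee_rot: [[0.974, 0.079, 0.213], [0.078, -0.997, 0.014], [0.213, 0.003, -0.977]]
wrist_force: [0.1, 0.1, 0.0]
gripper_width: 0.399
```

```bash
python3 - <<'E'
from h import *
rep()
E
```

```text
t 4.92 box [-155.   -68.2   48.6] lean 12.3 roll -0.1 yaw 0.19 J [9.8, 19.3, -39.2, 4.0, -19.4, 81.2] F [0.1 0.1 0. ] w 0.4
```

Request:
apply_moves:
  plan:
    - [[40,-0.2,-0.03,-0.2,0,0,0],[40,-0.1,-0.03,-0.3,0,0,0],[40,0,0,-0.3,0,0,0],[40,0,0,-0.12,0,0,0],[40,0,0,0,0,0,0],[40,0,0,0,0,0,0]]

```text
time_s: 5.42
tcp_pos: [0.4938, -0.0836, 0.0269]
ee_rot: [[0.973, 0.079, 0.218], [0.078, -0.997, 0.014], [0.219, 0.003, -0.976]]
wrist_force: [-0.1, -0.7, -0.4]
gripper_width: 0.402
```

```bash
python3 - <<'E'
from h import *
from station import capture
import cv2
rep()
for n in ["scene","top"]:
    c=capture(n); cv2.imwrite(f"pics/{n}2.png",cv2.resize(c["pixels"][150:400,150:450,::-1] if n=="scene" else c["pixels"][150:330,240:440,::-1],None,fx=2.6,fy=2.6,interpolation=cv2.INTER_CUBIC)[:600])
E
```

```text
t 5.42 box [-162.4  -69.2   26.9] lean 12.6 roll -0.1 yaw 0.18 J [9.7, 21.1, -42.0, 5.3, -14.4, 79.8] F [-0.1 -0.7 -0.4] w 0.4
```

View pics/scene2.png

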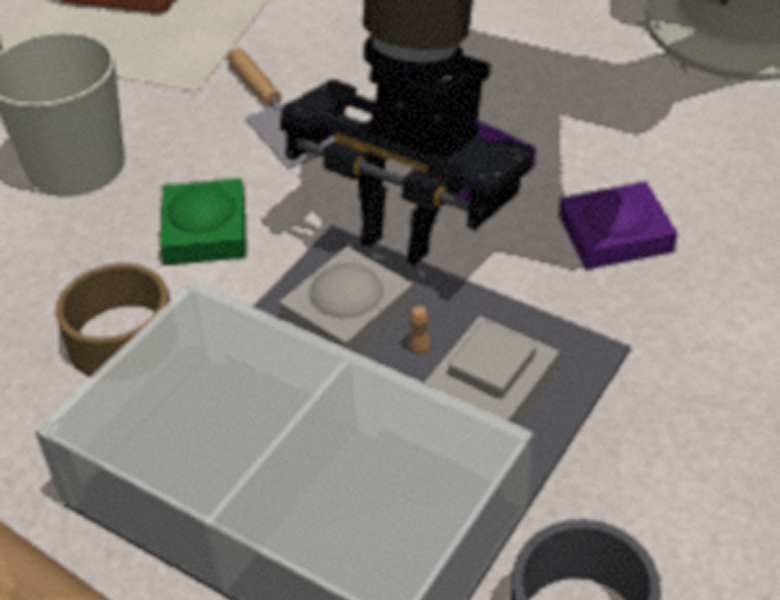

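View pics/top2.png

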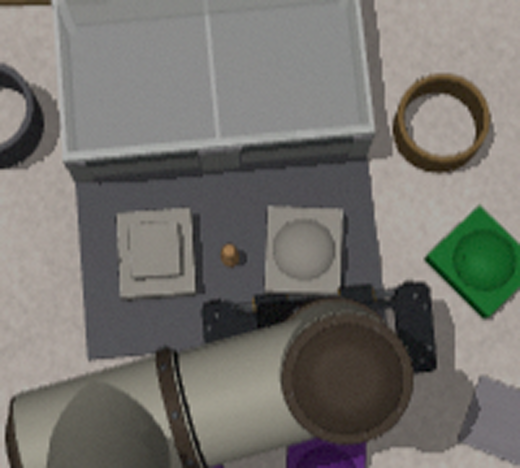

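The fingertips, at scene-crop (370,243) and (418,258), stand just behind the dome mould's rear edge. The top view confirms they are lined up with it. I begin the push with a gradual increase in lean.

Request:
apply_moves:
  plan:
    - [[40,0.15,0.012,0,0.0007,-0.009,0],[40,0.25,0.02,0,0.0007,-0.009,0],[40,0.25,0.02,-0.02,0.0007,-0.009,0],[40,0.25,0.02,-0.02,0.0007,-0.009,0],[40,0.25,0.02,-0.02,0.0007,-0.009,0],[40,0.25,0.02,0,0.0007,-0.009,0],[40,0.25,0.02,0,0.0007,-0.009,0],[40,0.2,0.015,0,0.0007,-0.009,0],[40,0.1,0.008,0,0,0,0],[40,0,0,0,0,0,0]]

```text
time_s: 6.35
tcp_pos: [0.5447, -0.0804, 0.0252]
ee_rot: [[0.954, 0.077, 0.29], [0.075, -0.997, 0.019], [0.29, 0.004, -0.957]]
wrist_force: [-2.6, -0.2, 1.8]
gripper_width: 0.4
```

```bash
cat >> h.py <<'E'
def snap(k):
    from station import capture
    import cv2
    for n in ["scene","top"]:
        c=capture(n); cv2.imwrite(f"pics/{n}{k}.png",cv2.resize(c["pixels"][190:390,150:400,::-1] if n=="scene" else c["pixels"][130:310,250:410,::-1],None,fx=3,fy=3,interpolation=cv2.INTER_CUBIC)[:600])
E
python3 - <<'E'
from h import *
rep(); snap(3)
E
```

```text
t 6.35 box [-111.4  -69.8   25.2] lean 16.9 roll -0.2 yaw 0.06 J [9.1, 23.8, -39.9, 9.5, -9.6, 76.2] F [-2.6 -0.2  1.8] w 0.4
```

View pics/scene3.png

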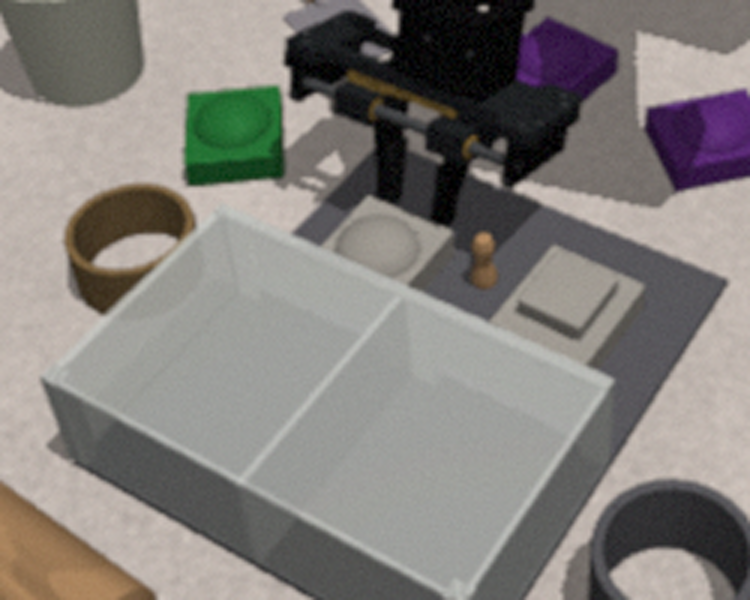

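View pics/top3.png

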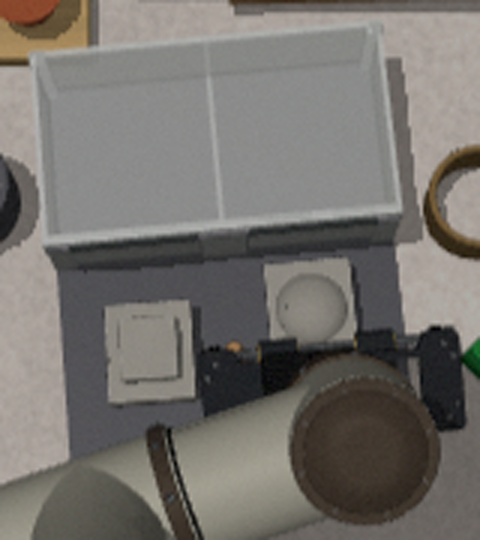

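```bash
python3 - <<'E'
import numpy as np
from scipy.optimize import least_squares
r=np.radians
D=[((.139,.609,.2295),22.07,.40,0,-68.41),((.4913,-.0996,.150),4.43,-45.26,1.9,-9.25),((.4953,-.0833,.1054),11.9,-38.4,1.3,-22.9),((.5011,-.082,.0486),19.3,-39.2,4,-19.4),((.4938,-.0836,.0269),21.1,-42.0,5.3,-14.4),((.5447,-.0804,.0252),23.8,-39.9,9.5,-9.6)]
J1=[91.99,7.316,9.3,9.8,9.7,9.1]
# full 3D: base yaw, lateral d at shoulder, wrist J4,J5
def fk(P,j1,j2,j3,j4,j5):
    L1,L2,h,Lt,e,d,r0=P; p=r(j2-j3)
    f=np.array([np.cos(p),0,-np.sin(p)]); up=np.array([np.sin(p),0,np.cos(p)]); lat=np.array([0,1,0])
    w=np.array([r0+L1*np.sin(r(j2)),d,h+L1*np.cos(r(j2))])+L2*f+e*up
    # tool: bend by j5 about axis (rotated by j4 about f); j5<0 bends down
    a=-r(j5); dirn=-up*np.cos(r(j4))+P[7-1]*0+lat*np.sin(r(j4))*SG
    t=f*np.cos(a)+dirn*np.sin(a)
    p3=w+Lt*t; c,s=np.cos(r(j1)),np.sin(r(j1))
    return np.array([c*p3[0]-s*p3[1],s*p3[0]+c*p3[1],p3[2]]),np.array([c*t[0]-s*t[1],s*t[0]+c*t[1],t[2]])
T=[None,(.513,.06,-.857),(.287,.038,-.957),(.213,.014,-.977),(.218,.014,-.976),(.29,.019,-.957)]
for SG in (1,-1):
    def res(x):
        o=[]
        for (t,b,c,d4,e5),a,tt in zip(D,J1,T):
            q,dz=fk(x,a,b,c,d4,e5); o+=list((q-t)*1000)
            if tt: o+=list((dz-tt)*300)
        return np.array(o)
    f=least_squares(lambda x:np.r_[res(x),(x-[.45,.4,.3,.3,0,-.17,0])*5],[.45,.4,.3,.3,0,-.17,0]); P=f.x; print(SG,P.round(4),np.abs(res(P)).max().round(2),f.cost.round(2))
    O=np.array([.6505,-.0023]);bx=np.array([.9971,.0759]);by=np.array([-.0759,.9971])
    for x,z,L in [(-.112,.025,17),(-.06,.0245,17),(-.06,.0245,19),(-.03,.0245,19),(-.03,.0245,21),(.006,.0245,21),(.006,.0245,23),(.006,.0245,25)]:
        w=O+x*bx-.07*by; tt=np.array([*(bx*np.sin(r(L))),-np.cos(r(L))]); tgt=np.array([*w,z])
        def g(j):
            q,dz=fk(P,*j); return np.r_[(q-tgt)*1000,(dz-tt)*300]
        s=least_squares(g,[9,25,-38,10,-12],bounds=([-50,-60,-60,-180,-60],[50,110,80,117,0])); print(x,L,s.x.round(1),s.cost.round(3))
E
```

```text
1 [ 0.5858  0.3949  0.1162  0.2946  0.0091 -0.1678  0.0134] 16.19 495.67
-0.112 17 [ 10.3  23.4 -39.3  -9.6 -10.5] 0.0
-0.06 17 [  9.7  26.7 -32.1  -6.3 -14.3] 0.0
-0.06 19 [  9.8  26.4 -33.7  -9.2 -11.1] 0.0
-0.03 19 [  9.5  28.3 -29.4  -7.2 -13.5] 0.0
-0.03 21 [  9.6  28.  -31.  -10.6 -10.3] 0.0
0.006 21 [  9.2  30.3 -25.8  -7.7 -13.1] 0.0
0.006 23 [  9.3  30.  -27.4 -11.3  -9.9] 0.0
0.006 25 [  9.4  29.8 -28.9 -18.7  -6.7] 0.0
-1 [ 0.5927  0.3969  0.1193  0.302   0.0072 -0.1591  0.0097] 6.14 67.59
-0.112 17 [  9.2  23.6 -38.9   7.7 -10.6] 0.0
-0.06 17 [  8.7  26.8 -31.8   5.1 -14.5] 0.0
-0.06 19 [  8.8  26.5 -33.4   7.4 -11.2] 0.0
-0.03 19 [  8.5  28.3 -29.2   5.8 -13.6] 0.0
-0.03 21 [  8.6  28.  -30.8   8.5 -10.3] 0.0
0.006 21 [  8.3  30.3 -25.7   6.2 -13.2] 0.0
0.006 23 [  8.4  30.  -27.3   9.2  -9.9] 0.0
0.006 25 [  8.5  29.8 -28.9  15.3  -6.6] 0.0
```

J5 is close to its limit at this lean. A small sideways roll of about 5° opens room for more lean under the bar. I apply it while standing still, then continue pushing.

Request:
apply_moves:
  plan:
    - [[40,0,0,0,-0.02,-0.0015,0],[40,0,0,0,-0.025,-0.002,0],[40,0,0,0,-0.025,-0.002,0],[40,0,0,0,-0.02,-0.0015,0],[40,0,0,0,0,0,0],[40,0,0,0,0,0,0]]

```text
time_s: 6.95
tcp_pos: [0.5551, -0.0829, 0.0417]
ee_rot: [[0.958, 0.086, 0.274], [0.102, -0.994, -0.045], [0.269, 0.071, -0.961]]
wrist_force: [-1.1, -0.3, 0.7]
gripper_width: 0.4
```

```bash
python3 - <<'E'
from h import *
rep()
E
```

```text
t 6.95 box [-101.2  -73.2   41.7] lean 15.7 roll -3.7 yaw 0.59 J [8.2, 22.4, -44.4, 31.6, -9.1, 56.7] F [-1.1 -0.3  0.7] w 0.4
```

```bash
python3 - <<'E'
from h import *
rep(); snap(4)
E
```

```text
t 6.95 box [-101.2  -73.2   41.7] lean 15.7 roll -3.7 yaw 0.59 J [8.2, 22.4, -44.4, 31.6, -9.1, 56.7] F [-1.1 -0.3  0.7] w 0.4
```

View pics/scene4.png

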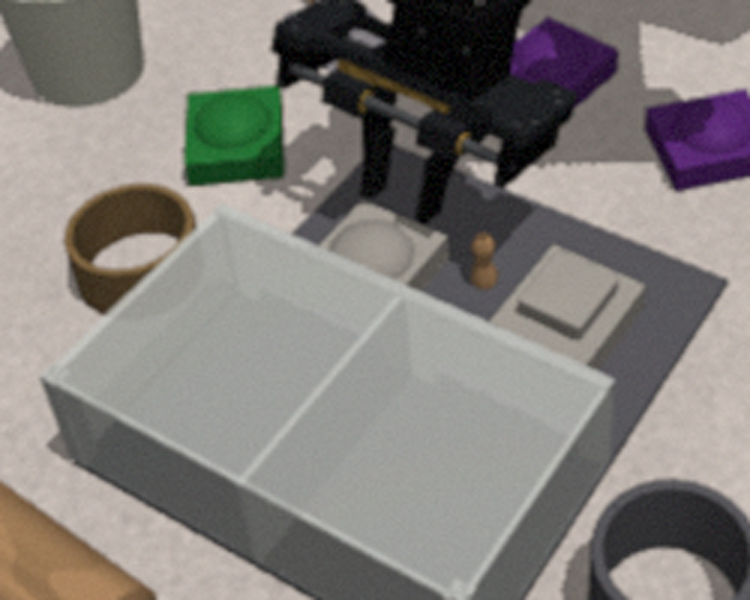

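View pics/top4.png

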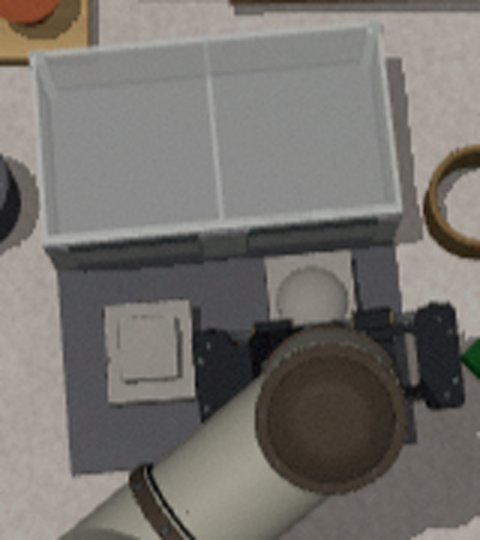

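The roll ran into joint 5's limit, so the tool rose to z = 42 mm and moved 10 mm forward. The mould, at (375,245) in the scene crop, is still flat on the apron. I back off upward, cut the lean, then set the roll with joint room to spare.

Request:
apply_moves:
  plan:
    - [[40,-0.1,0,0.3,0,0.04,0],[40,-0.2,0,0.3,0,0.05,0],[40,-0.2,0,0.2,0,0.05,0],[40,-0.2,0,0,0,0,0],[40,0,0,0,0,0,0],[40,0,0,0,0,0,0]]

```text
time_s: 7.55
tcp_pos: [0.5381, -0.0835, 0.0587]
ee_rot: [[0.985, 0.094, 0.147], [0.102, -0.994, -0.045], [0.142, 0.059, -0.988]]
wrist_force: [-0.4, 0.1, 0.0]
gripper_width: 0.399
```

```bash
python3 - <<'E'
from h import *
s=rep(); print(np.round(s["joint_velocities"],2))
E
```

```text
t 7.55 box [-118.3  -72.4   58.7] lean 8.3 roll -3.2 yaw 1.05 J [10.4, 21.9, -33.0, 8.8, -27.5, 77.8] F [-0.4  0.1  0. ] w 0.4
[ 0.09 -0.2  -2.13 -0.36  1.03 -0.69]
```

Request:
apply_moves:
  plan:
    - [[20,0,0,0,-0.03,-0.002,-0.006],[20,0,0,0,-0.03,-0.002,-0.006],[20,0,0,0,-0.024,-0.002,-0.006],[20,0,0.05,0,0,0,0],[20,0,0.05,0,0,0,0],[20,0,0,0,0,0,0]]

```text
time_s: 8.05
tcp_pos: [0.533, -0.0816, 0.0549]
ee_rot: [[0.986, 0.076, 0.149], [0.095, -0.987, -0.132], [0.137, 0.144, -0.98]]
wrist_force: [0.6, 0.4, -0.0]
gripper_width: 0.206
```

```bash
python3 - <<'E'
from h import *
s=rep()
E
```

```text
t 8.05 box [-123.2  -70.1   54.9] lean 8.0 roll -8.2 yaw 0.02 J [12.5, 21.6, -39.4, 23.3, -24.0, 61.6] F [ 0.6  0.4 -0. ] w 0.21
```

Request:
apply_moves:
  plan:
    - [[20,0,0,-0.2,0,0,0],[20,0,0,-0.3,0,0,0],[20,0,0,-0.3,0,0,0],[20,0,0,-0.2,0,0,0],[20,0,0,-0.1,0.001,-0.01,0],[20,0,0,0,0.002,-0.03,0],[20,0,0,0,0.002,-0.03,0],[20,0,0,0,0.002,-0.02,0],[20,0,0,0,0,0,0]]

```text
time_s: 8.8
tcp_pos: [0.5378, -0.0834, 0.0299]
ee_rot: [[0.974, 0.061, 0.217], [0.09, -0.988, -0.126], [0.206, 0.142, -0.968]]
wrist_force: [0.9, -0.2, -0.9]
gripper_width: 0.201
```

```bash
python3 - <<'E'
from h import *
s=rep(); snap(5)
E
```

```text
t 8.8 box [-118.6  -72.3   29.9] lean 12.0 roll -8.1 yaw -0.8 J [3.8, 22.3, -51.1, 61.3, -9.2, 30.6] F [ 0.9 -0.2 -0.9] w 0.2
```

View pics/scene5.png

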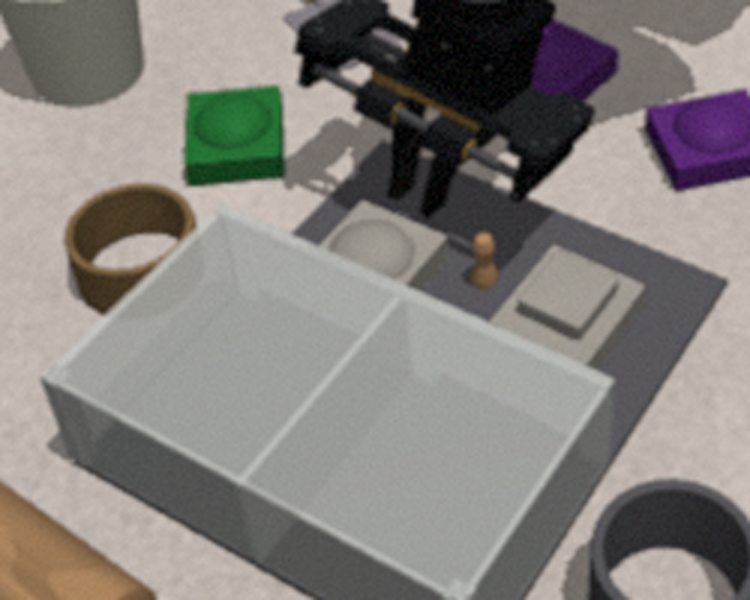

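J5 hit its limit again, because rolling the wrist drags J1 and J4 around. I go back to no roll and will use only the lean that J5 allows, about 22° at the mouth.

Request:
apply_moves:
  plan:
    - [[40,-0.1,0,0.3,0,0.05,0],[40,-0.1,0,0.4,0,0.05,0],[40,0,0,0.3,0.03,0.002,0],[40,0,0,0,0.04,0.003,0],[40,0,0,0,0.04,0.003,0],[40,0,0,0,0.03,0.002,0],[40,0,0,0,0,0,0],[40,0,0,0,0,0,0]]

```text
time_s: 9.57
tcp_pos: [0.5523, -0.086, 0.0488]
ee_rot: [[0.979, 0.063, 0.193], [0.064, -0.998, 0.003], [0.193, 0.01, -0.981]]
wrist_force: [-0.6, -0.2, -0.1]
gripper_width: 0.397
```

```bash
python3 - <<'E'
from h import *
s=rep()
E
```

```text
t 9.57 box [-104.3  -76.    48.8] lean 11.1 roll -0.7 yaw -0.74 J [8.6, 23.3, -31.3, 3.6, -24.5, 82.0] F [-0.6 -0.2 -0.1] w 0.4
```

Request:
apply_moves:
  plan:
    - [[40,-0.2,0.1,0,0,0,0.006],[40,-0.2,0.1,0,0,0,0.006],[40,-0.1,0.02,-0.2,0,0,0],[40,0,0,-0.3,0,0,0],[40,0,0,-0.25,0,0,0],[40,0,0,-0.15,0,0,0],[40,0,0,0,0,0,0],[40,0,0,0,0,0,0]]

```text
time_s: 10.23
tcp_pos: [0.535, -0.0786, 0.0216]
ee_rot: [[0.979, 0.08, 0.187], [0.08, -0.997, 0.004], [0.187, 0.011, -0.982]]
wrist_force: [-0.4, -0.5, -0.2]
gripper_width: 0.401
```

```bash
python3 - <<'E'
from h import *
from station import capture
import cv2
s=rep()
c=capture("scene"); K=c["mtx"]; d=c["depth"]
v,u=np.mgrid[0:480,0:640]; P=np.stack([(u-K[0,2])/K[0,0]*d,(v-K[1,2])/K[1,1]*d,d],-1)
W=(P-c["t"])@c["R"]; B=(W-O)@Rb
g=c["pixels"].mean(-1)
q=(d>0)&(B[...,0]>-.13)&(B[...,0]<-.005)&(B[...,1]<-.025)&(B[...,1]>-.12)&(B[...,2]>.02)&(B[...,2]<.05)&(g>90)
print(cv2.minAreaRect(B[...,:2][q].astype(np.float32)),q.sum())
dm=q&(B[...,2]>.036); print("dome",np.median(B[dm],axis=0), B[q][:,0].min(),B[q][:,0].max())
E
```

```text
t 10.23 box [-120.9  -67.3   21.6] lean 10.8 roll -0.6 yaw 0.22 J [9.7, 24.8, -35.3, 4.8, -19.3, 80.6] F [-0.4 -0.5 -0.2] w 0.4
((-0.06372338533401489, -0.06670635938644409), (0.07186775654554367, 0.05953759327530861), 89.19944763183594) 666
dome [-0.05090543 -0.06276875  0.04211448] -0.09375294481094433 -0.03394846802205858
```

Request:
apply_moves:
  plan:
    - [[40,0.15,0,0.03,0.0007,-0.01,0],[40,0.25,0.01,0.03,0.0007,-0.01,0],[40,0.25,0.02,0.03,0.0007,-0.01,0],[40,0.25,0.02,0,0.0007,-0.01,0],[40,0.25,0.02,0,0.0007,-0.01,0],[40,0.25,0.02,0,0.0007,-0.01,0],[40,0.25,0.02,0,0.0007,-0.01,0],[40,0.25,0.02,0,0.0007,-0.01,0],[40,0.25,0.02,0,0.0007,-0.01,0],[40,0.15,0.01,0,0.0007,-0.01,0],[40,0.05,0,0,0,0,0],[40,0,0,0,0,0,0]]

```text
time_s: 11.28
tcp_pos: [0.5981, -0.0751, 0.0234]
ee_rot: [[0.954, 0.077, 0.29], [0.077, -0.997, 0.01], [0.29, 0.013, -0.957]]
wrist_force: [-1.7, -0.2, 1.1]
gripper_width: 0.402
```

```bash
python3 - <<'E'
from h import *
s=rep(); snap(6)
E
```

```text
t 11.28 box [-57.8 -68.6  23.4] lean 16.8 roll -0.7 yaw 0.04 J [9.1, 27.5, -32.5, 8.8, -13.5, 77.1] F [-1.7 -0.2  1.1] w 0.4
```

View pics/scene6.png

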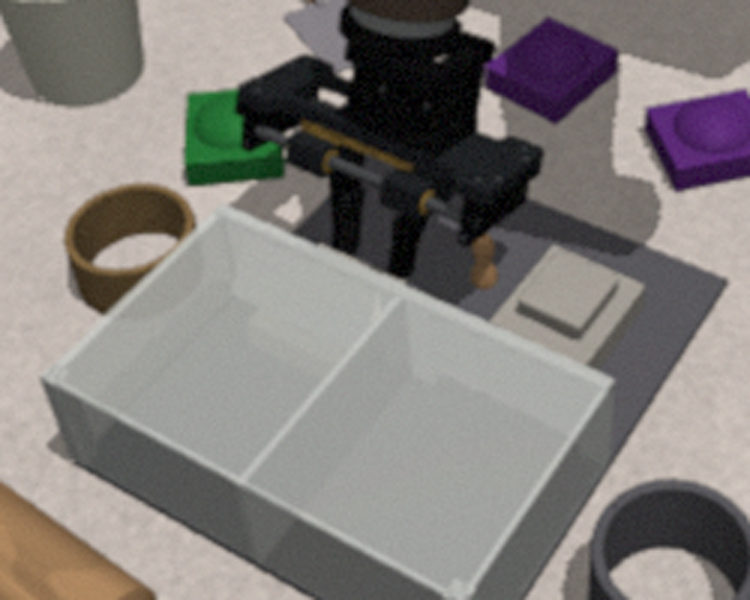

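View pics/top6.png

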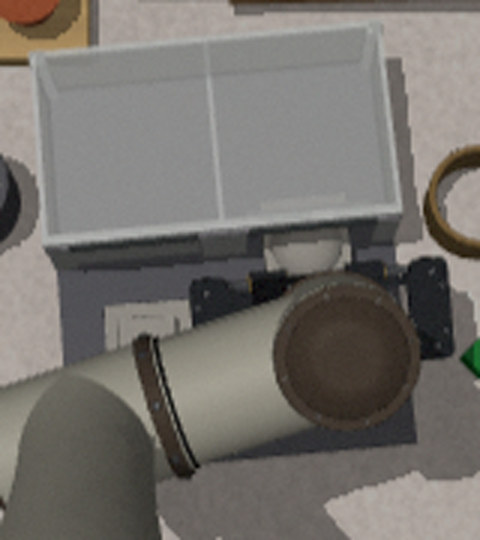

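The mould slides square to the mouth and its front edge shows inside the box, at (265–345,197) in the top crop. The forces are small, so I continue.

Request:
apply_moves:
  plan:
    - [[40,0.15,0.01,0.02,0.0007,-0.01,0],[40,0.25,0.02,0.02,0.0007,-0.01,0],[40,0.25,0.02,0,0.0007,-0.01,0],[40,0.25,0.02,0,0.0007,-0.01,0],[40,0.25,0.02,0,0.0007,-0.01,0],[40,0.25,0.02,0,0.0007,-0.01,0],[40,0.25,0.02,0,0.0005,-0.007,0],[40,0.15,0.01,0,0,0,0],[40,0.05,0,0,0,0,0],[40,0,0,0,0,0,0]]

```text
time_s: 12.22
tcp_pos: [0.65, -0.0716, 0.0248]
ee_rot: [[0.931, 0.076, 0.358], [0.075, -0.997, 0.018], [0.358, 0.011, -0.933]]
wrist_force: [-0.0, -0.3, -0.7]
gripper_width: 0.401
```

```bash
python3 - <<'E'
from h import *
s=rep()
E
```

```text
t 12.22 box [ -5.8 -69.1  24.8] lean 21.0 roll -0.6 yaw 0.03 J [8.5, 30.0, -29.4, 12.0, -9.9, 74.5] F [-0.  -0.3 -0.7] w 0.4
```

Request:
apply_moves:
  plan:
    - [[40,0.12,0.01,0,0.0002,-0.003,0],[40,0.15,0.01,0,0.0003,-0.004,0],[40,0.08,0.005,0,0.0004,-0.005,0],[40,0,0,0,0.0003,-0.004,0],[40,0,0,0,0,0,0]]

```text
time_s: 12.63
tcp_pos: [0.6596, -0.0711, 0.0252]
ee_rot: [[0.925, 0.077, 0.372], [0.074, -0.997, 0.021], [0.373, 0.009, -0.928]]
wrist_force: [-1.5, -0.4, 0.1]
gripper_width: 0.401
```

```bash
python3 - <<'E'
from h import *
s=rep(); snap(7)
E
```

```text
t 12.63 box [  3.9 -69.3  25.2] lean 21.9 roll -0.4 yaw 0.04 J [8.4, 30.5, -28.7, 12.2, -9.2, 74.5] F [-1.5 -0.4  0.1] w 0.4
```

View pics/scene7.png

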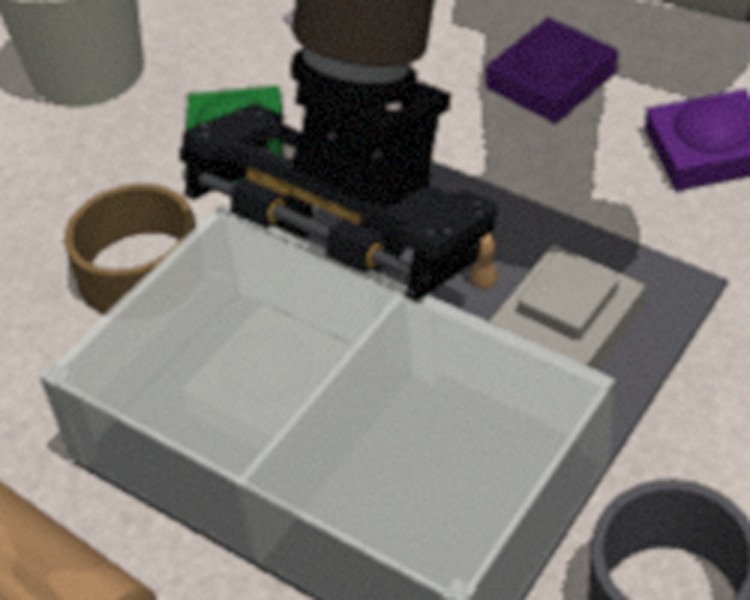

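View pics/top7.png

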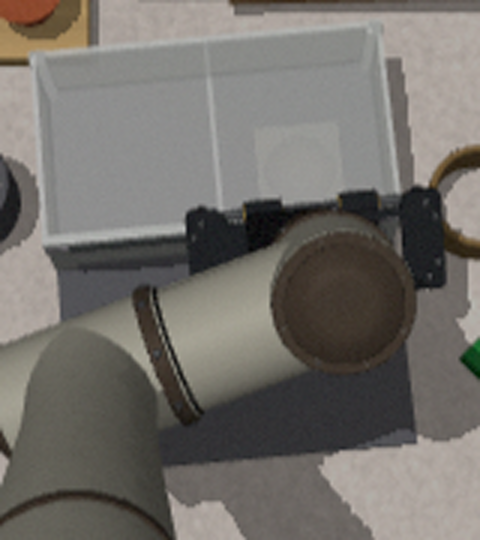

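```bash
cat >> h.py <<'E'
def gp(c,u,v,z):
    K=c["mtx"]; r=c["R"].T@np.array([(u-K[0,2])/K[0,0],(v-K[1,2])/K[1,1],1]); C=-c["R"].T@c["t"]; return C+(z-C[2])/r[2]*r
E
python3 - <<'E'
from h import *
from station import capture
import cv2
c=capture("top")
for u,v in [(257,128),(337,123)]: print((box(gp(c,250+u/3-.33,130+v/3-.33,.030))*1000).round(1))
im=c["pixels"][160:205,325:375,::-1]; im=cv2.convertScaleAbs(im,alpha=3,beta=-300); cv2.imwrite("pics/t8.png",cv2.resize(im,None,fx=12,fy=12,interpolation=cv2.INTER_NEAREST))
c2=capture("scene"); im=c2["pixels"][270:350,195:290,::-1]; im=cv2.convertScaleAbs(im,alpha=3,beta=-300); cv2.imwrite("pics/s8.png",cv2.resize(im,None,fx=7,fy=7,interpolation=cv2.INTER_NEAREST))
import pickle; pickle.dump((c,c2),open("c8.pkl","wb"))
E
```

```text
[ 97.1 -36.1  30. ]
[  95.  -102.1   30. ]
```

View pics/t8.png

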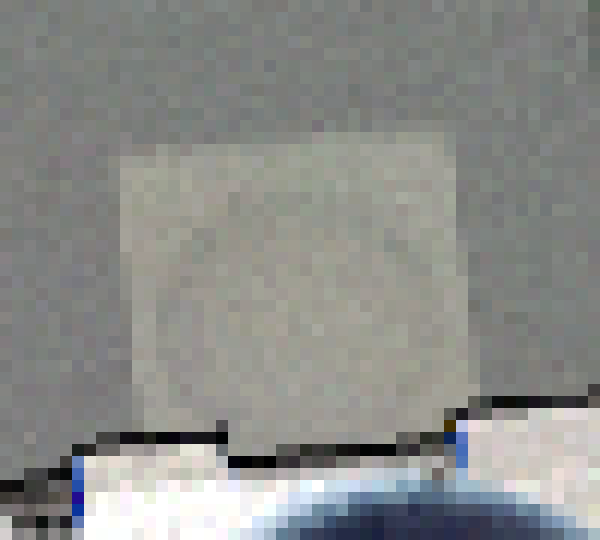

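View pics/s8.png

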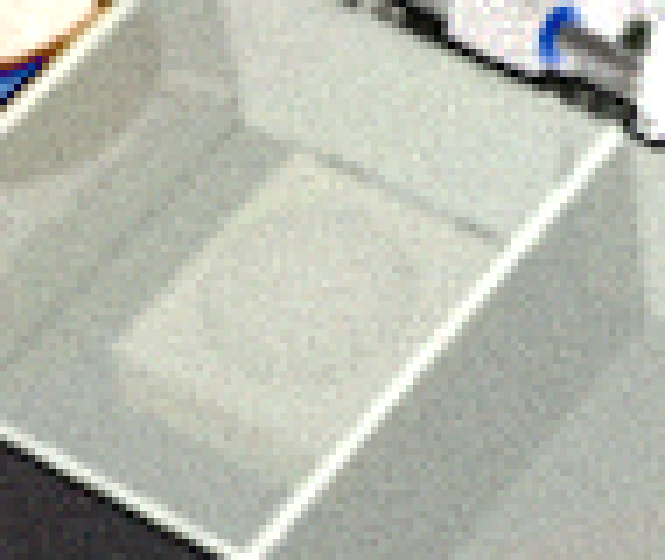

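```bash
python3 - <<'E'
from h import *
import pickle
c,c2=pickle.load(open("c8.pkl","rb"))
for u,v in [(120,156),(457,133),(480,400)]: print("top",(box(gp(c,325+u/12-.5,160+v/12-.5,.030))*1000).round(1))
for u,v in [(290,150),(118,340),(255,425),(510,245)]: print("scene",(box(gp(c2,195+u/7-.5,270+v/7-.5,.030))*1000).round(1))
E
```

```text
top [ 96.9 -34.   30. ]
top [  95.1 -103.6   30. ]
top [  37.8 -102.2   30. ]
scene [  19.  -103.4   30. ]
scene [  93.7 -101.6   30. ]
scene [ 97.2 -53.6  30. ]
scene [ 16.2 -31.6  30. ]
```

Both views agree: the slab spans box x from about 16 to 96 mm, with its centre near 56 mm. A few millimetres more gives margin for the flap to fall.

Request:
apply_moves:
  plan:
    - [[40,0.08,0.006,0,0,0,0],[40,0.08,0.006,0,0,0,0],[40,0,0,0,0,0,0]]

```text
time_s: 13.08
tcp_pos: [0.6596, -0.0716, 0.0241]
ee_rot: [[0.928, 0.074, 0.365], [0.073, -0.997, 0.019], [0.365, 0.009, -0.931]]
wrist_force: [-0.4, -0.7, 0.1]
gripper_width: 0.397
```

```bash
python3 - <<'E'
from h import *
s=rep()
E
```

```text
t 13.08 box [  3.9 -69.8  24.1] lean 21.4 roll -0.5 yaw -0.08 J [8.4, 30.7, -28.1, 11.4, -10.0, 75.1] F [-0.4 -0.7  0.1] w 0.4
```

Request:
apply_moves:
  plan:
    - [[40,0.15,0.011,0.02,0,0,0],[40,0.15,0.011,0.02,0,0,0],[40,0.05,0.004,0,0,0,0],[40,0,0,0,0,0,0]]

```text
time_s: 13.42
tcp_pos: [0.6596, -0.0726, 0.022]
ee_rot: [[0.935, 0.071, 0.348], [0.07, -0.997, 0.015], [0.348, 0.01, -0.937]]
wrist_force: [-2.2, 0.8, -0.6]
gripper_width: 0.396
```

```bash
cat >> h.py <<'E'
def view8(k):
    from station import capture
    import cv2,pickle
    c=capture("top"); c2=capture("scene"); pickle.dump((c,c2),open(f"c{k}.pkl","wb"))
    f=lambda im:cv2.convertScaleAbs(im,alpha=3,beta=-300)
    cv2.imwrite(f"pics/t{k}.png",cv2.resize(f(c["pixels"][160:205,325:375,::-1]),None,fx=12,fy=12,interpolation=cv2.INTER_NEAREST))
    cv2.imwrite(f"pics/s{k}.png",cv2.resize(f(c2["pixels"][270:350,195:290,::-1]),None,fx=7,fy=7,interpolation=cv2.INTER_NEAREST))
def tp(c,u,v): return (box(gp(c,325+u/12-.5,160+v/12-.5,.030))*1000).round(1)
def sp(c,u,v): return (box(gp(c,195+u/7-.5,270+v/7-.5,.030))*1000).round(1)
E
python3 - <<'E'
from h import *
s=rep(); view8(9)
E
```

```text
t 13.42 box [  3.8 -70.7  22. ] lean 20.4 roll -0.6 yaw -0.27 J [8.4, 31.0, -26.9, 9.9, -12.0, 76.5] F [-2.2  0.8 -0.6] w 0.4
```

View pics/t9.png

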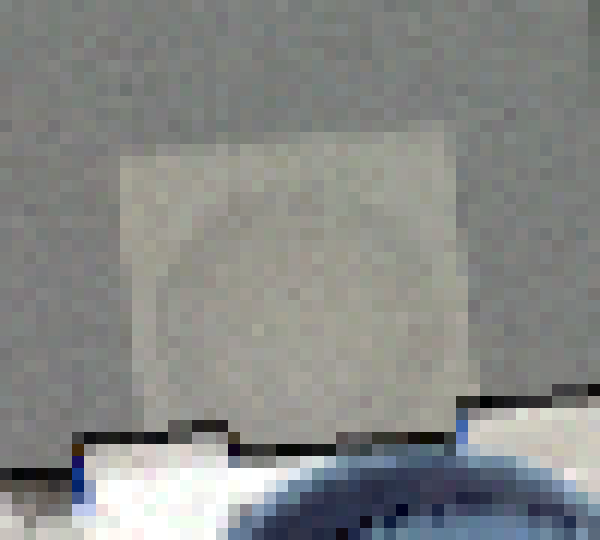

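View pics/s9.png

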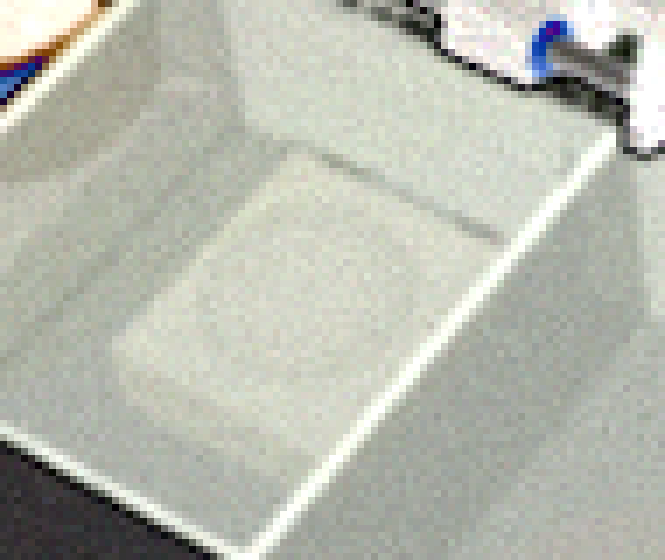

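Request:
apply_moves:
  plan:
    - [[40,0.1,0.01,0.06,0,0,0],[40,0.12,0.01,0.06,0,0,0],[40,0,0,0,0,0,0],[40,0,0,0,0,0,0]]

```text
time_s: 13.85
tcp_pos: [0.6589, -0.0727, 0.022]
ee_rot: [[0.94, 0.071, 0.335], [0.07, -0.997, 0.013], [0.335, 0.011, -0.942]]
wrist_force: [-2.5, 0.1, -0.2]
gripper_width: 0.4
```

```bash
python3 - <<'E'
from h import *
s=rep(); print(np.round(s["joint_velocities"],1),s["moment"])
E
```

```text
t 13.85 box [  3.  -70.8  22. ] lean 19.6 roll -0.7 yaw -0.3 J [8.4, 31.1, -26.0, 8.9, -13.5, 77.5] F [-2.5  0.1 -0.2] w 0.4
[ 0.1  0.   0.2 -0.2 -0.5  0.2] [-0.07102081  1.25158894  0.04198281]
```

Forward motion stalls and the lean is dropping, which suggests the fingers touch the hinge bar. I restore the lean first, then nudge forward.

Request:
apply_moves:
  plan:
    - [[40,0,0,0.05,0.0015,-0.02,0],[40,0,0,0.05,0.0015,-0.02,0],[40,0.12,0.01,0.03,0.0008,-0.01,0],[40,0.15,0.012,0.03,0.0004,-0.005,0],[40,0.12,0.01,0,0.0004,-0.005,0],[40,0.05,0,0,0,0,0]]

```text
time_s: 14.35
tcp_pos: [0.6609, -0.0748, 0.022]
ee_rot: [[0.928, 0.069, 0.366], [0.068, -0.998, 0.018], [0.367, 0.009, -0.93]]
wrist_force: [-5.2, 1.5, 3.6]
gripper_width: 0.401
```

```bash
python3 - <<'E'
from h import *
s=rep(); print(s["moment"]); view8(10)
E
```

```text
t 14.35 box [  4.9 -73.1  22. ] lean 21.5 roll -0.6 yaw -0.37 J [8.1, 31.0, -28.1, 11.6, -9.7, 74.9] F [-5.2  1.5  3.6] w 0.4
[0.39438369 1.75560632 0.37628921]
```

View pics/t10.png

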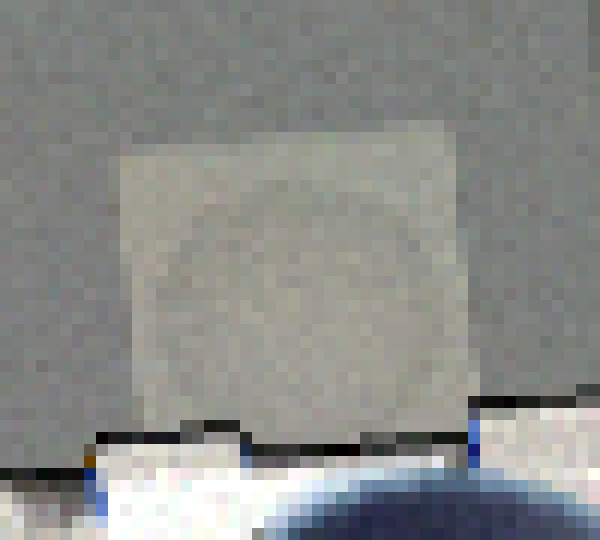

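View pics/s10.png

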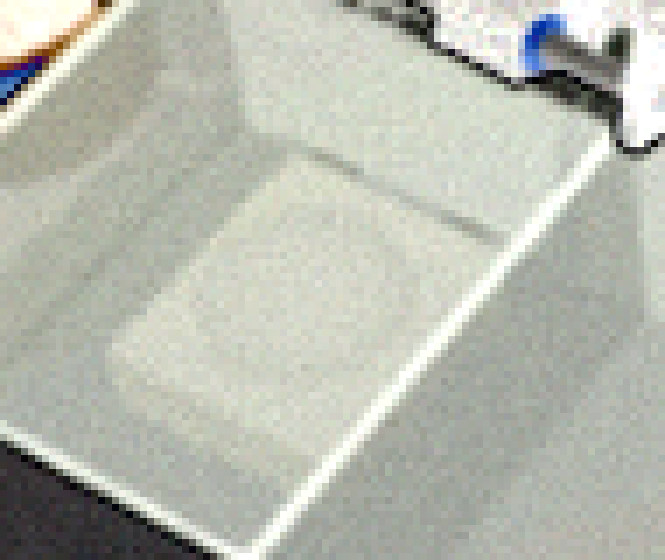

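The fingers touch the bar, with -5 N in x and +3.6 N in z. The slab now sits at about 57 mm. I withdraw and check whether the flap falls shut.

Request:
apply_moves:
  plan:
    - [[40,-0.15,0.01,0.03,-0.0003,0.004,0],[40,-0.25,-0.01,0.03,-0.0006,0.008,0.003],[40,-0.3,-0.01,0.02,-0.0008,0.012,0.003],[40,-0.3,-0.02,0,-0.0009,0.014,0],[40,-0.3,-0.02,0,-0.0009,0.014,0],[40,-0.3,-0.02,0,-0.0009,0.014,0],[40,-0.3,-0.02,0,-0.0009,0.014,0],[40,-0.3,-0.02,0,-0.0009,0.014,0],[40,-0.3,-0.02,0,-0.0009,0.014,0],[40,-0.2,0,0,-0.0009,0.014,0],[40,0,0,0,0,0,0],[40,0,0,0,0,0,0]]

```text
time_s: 15.45
tcp_pos: [0.5965, -0.0767, 0.0297]
ee_rot: [[0.963, 0.08, 0.258], [0.078, -0.997, 0.016], [0.258, 0.005, -0.966]]
wrist_force: [0.1, -0.5, -0.0]
gripper_width: 0.403
```

```bash
python3 - <<'E'
from h import *
s=rep(); snap(11); view8(11)
E
```

```text
t 15.45 box [-59.5 -70.1  29.7] lean 15.0 roll -0.2 yaw 0.21 J [8.7, 27.2, -29.2, 4.1, -18.7, 82.1] F [ 0.1 -0.5 -0. ] w 0.4
```

View pics/scene11.png

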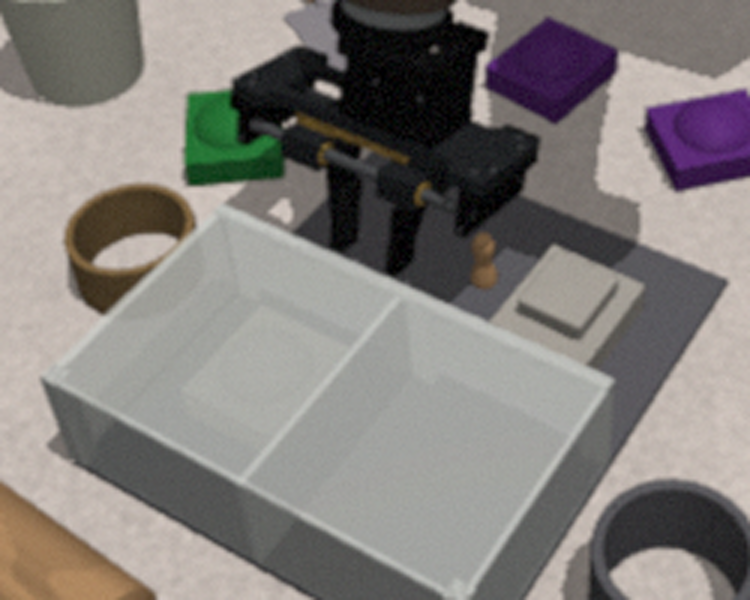

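View pics/top11.png

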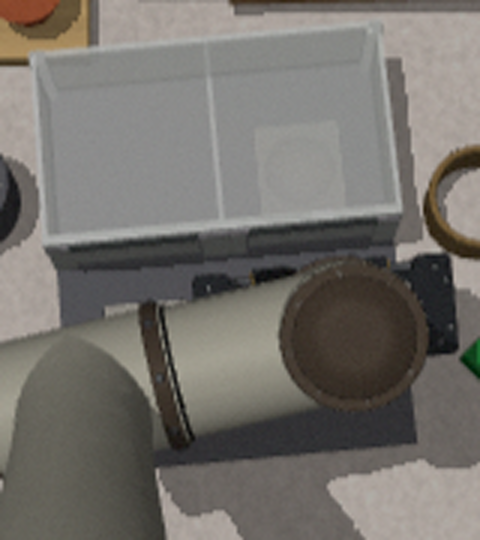

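View pics/t11.png

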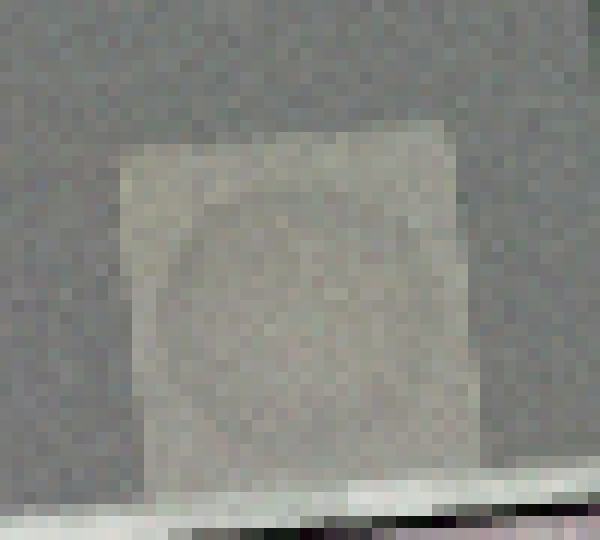

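View pics/s11.png

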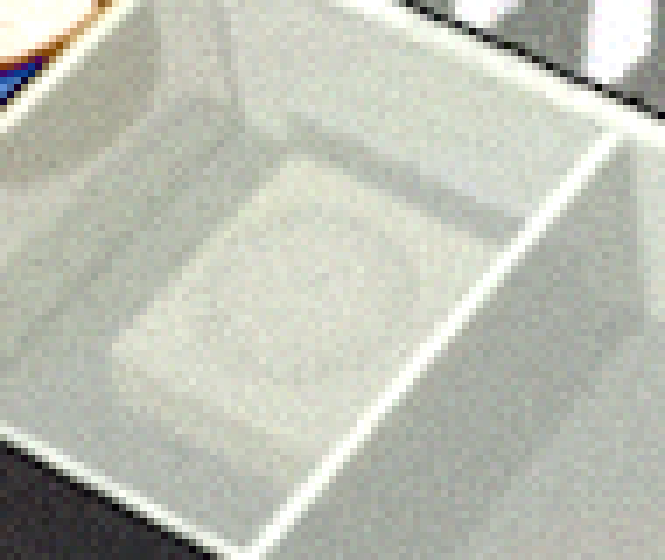

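```bash
python3 - <<'E'
from h import *
import pickle
c,c2=pickle.load(open("c11.pkl","rb"))
def pr(c,b,u0,v0,k):
    p=c["R"]@(Rb@np.array(b)+O)+c["t"]; q=c["mtx"]@p; return ((q[0]/q[2]+.5-u0)*k).round(), ((q[1]/q[2]+.5-v0)*k).round()
for nm,x,z in [("shut edge",0,.028),("on slab edge",.0155,.0305),("floor x=0",0,.006),("slab rear top 16",.016,.030),("slab rear bottom",.016,.006),("bar",0,.076)]:
    print(nm,[pr(c2,(x,y,z),195,270,7) for y in (-.12,-.105,-.07,-.035)])
for u,v in [(120,150),(445,122)]: print("top front",tp(c,u,v))
for u,v in [(108,345),(295,155),(510,250),(250,425)]: print("scene",sp(c2,u,v))
E
```

```text
shut edge [(np.float64(286.0), np.float64(88.0)), (np.float64(329.0), np.float64(108.0)), (np.float64(430.0), np.float64(156.0)), (np.float64(535.0), np.float64(205.0))]
on slab edge [(np.float64(250.0), np.float64(118.0)), (np.float64(293.0), np.float64(138.0)), (np.float64(395.0), np.float64(187.0)), (np.float64(501.0), np.float64(237.0))]
floor x=0 [(np.float64(296.0), np.float64(141.0)), (np.float64(338.0), np.float64(160.0)), (np.float64(438.0), np.float64(208.0)), (np.float64(541.0), np.float64(257.0))]
slab rear top 16 [(np.float64(249.0), np.float64(120.0)), (np.float64(292.0), np.float64(141.0)), (np.float64(394.0), np.float64(189.0)), (np.float64(500.0), np.float64(240.0))]
slab rear bottom [(np.float64(261.0), np.float64(177.0)), (np.float64(303.0), np.float64(198.0)), (np.float64(404.0), np.float64(247.0)), (np.float64(508.0), np.float64(297.0))]
bar [(np.float64(263.0), np.float64(-32.0)), (np.float64(307.0), np.float64(-12.0)), (np.float64(412.0), np.float64(36.0)), (np.float64(520.0), np.float64(85.0))]
top front [ 98.2 -34.2  30. ]
top front [  97.7 -101.3   30. ]
scene [  96.3 -102.8   30. ]
scene [  19.7 -101.1   30. ]
scene [ 17.6 -30.6  30. ]
scene [ 97.9 -54.7  30. ]
```

```bash
python3 - <<'E'
from h import *
import pickle,cv2
c,c2=pickle.load(open("c11.pkl","rb")); c0=pickle.load(open("scene0.pkl","rb"))
a=c0["pixels"]; b=c2["pixels"]
def pr(c,bp):
    p=c["R"]@(Rb@np.array(bp)+O)+c["t"]; q=c["mtx"]@p; return q[:2]/q[2]
g=cv2.GaussianBlur(b,(0,0),.7)
for nm,y in [("R",-.09),("R",-.07),("R",-.05),("L",.05),("L",.07),("L",.09)]:
    p0=pr(c2,(0,y,.076)); p1=pr(c2,(0,y,.006)); 
    out=[]
    for z in np.arange(.076,-.0,-.004):
        p=pr(c2,(0,y,z)); 
        patch=lambda im:cv2.getRectSubPix(im.mean(-1).astype(np.float32),(5,3),tuple(map(float,p))).mean()
        out.append((int(z*1000),round(patch(a)),round(patch(b))))
    print(nm,y,out)
for n,im in (("a",a),("b",b)):
    cr=cv2.convertScaleAbs(im[255:335,220:365,::-1],alpha=4,beta=-480); cv2.imwrite(f"pics/fl_{n}.png",cv2.resize(cr,None,fx=5,fy=5,interpolation=cv2.INTER_CUBIC))
E
```

```text
R -0.09 [(76, 157, 177), (72, 150, 171), (67, 149, 169), (63, 150, 169), (59, 149, 169), (55, 149, 169), (51, 149, 170), (47, 150, 170), (43, 150, 170), (39, 150, 169), (35, 150, 169), (31, 150, 170), (27, 150, 170), (23, 149, 169), (19, 147, 167), (15, 145, 164), (11, 143, 162), (7, 142, 162), (3, 142, 165)]
R -0.07 [(76, 154, 175), (72, 151, 171), (67, 150, 169), (63, 150, 170), (59, 150, 170), (55, 150, 170), (51, 150, 170), (47, 149, 170), (43, 150, 170), (39, 150, 170), (35, 150, 170), (31, 150, 170), (27, 151, 170), (23, 150, 170), (19, 148, 168), (15, 145, 164), (11, 143, 162), (7, 143, 162), (3, 142, 164)]
R -0.05 [(76, 155, 176), (72, 151, 171), (67, 149, 170), (63, 150, 170), (59, 150, 170), (55, 150, 170), (51, 150, 171), (47, 150, 170), (43, 150, 170), (39, 150, 170), (35, 150, 171), (31, 150, 171), (27, 150, 171), (23, 150, 171), (19, 148, 168), (15, 145, 164), (11, 143, 162), (7, 143, 163), (3, 146, 167)]
L 0.05 [(76, 157, 179), (72, 151, 171), (67, 149, 169), (63, 150, 171), (59, 150, 170), (55, 150, 170), (51, 150, 170), (47, 150, 170), (43, 150, 170), (39, 150, 170), (35, 150, 171), (31, 150, 170), (27, 150, 170), (23, 150, 171), (19, 148, 168), (15, 145, 164), (11, 143, 162), (7, 143, 161), (3, 142, 161)]
L 0.07 [(76, 159, 180), (72, 152, 172), (67, 149, 170), (63, 150, 170), (59, 150, 171), (55, 150, 170), (51, 150, 170), (47, 151, 170), (43, 151, 170), (39, 150, 170), (35, 150, 170), (31, 150, 170), (27, 151, 171), (23, 151, 170), (19, 149, 168), (15, 145, 165), (11, 143, 163), (7, 142, 162), (3, 142, 161)]
L 0.09 [(76, 158, 178), (72, 151, 171), (67, 149, 170), (63, 150, 170), (59, 151, 171), (55, 150, 171), (51, 150, 170), (47, 150, 171), (43, 150, 171), (39, 150, 170), (35, 150, 170), (31, 150, 171), (27, 151, 171), (23, 151, 171), (19, 149, 169), (15, 145, 165), (11, 143, 162), (7, 142, 161), (3, 142, 161)]
```

View pics/fl_a.png

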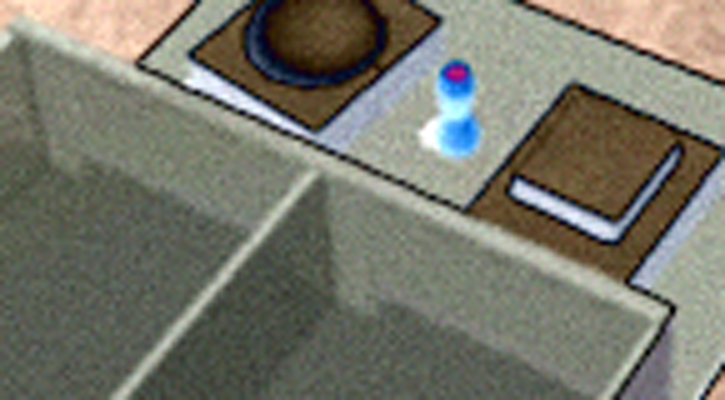

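View pics/fl_b.png

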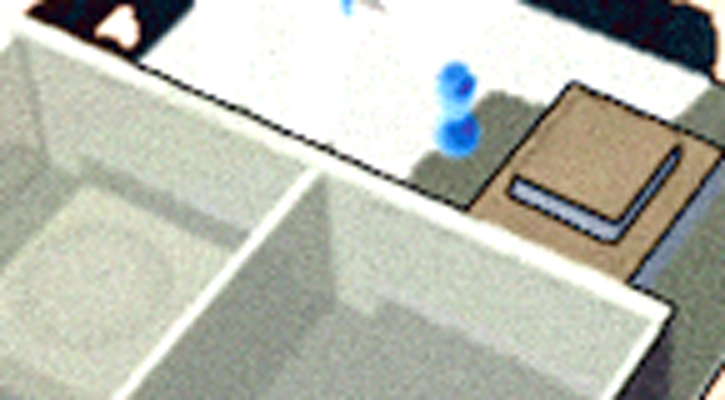

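The right flap's edge profile matches its starting state and the left flap's, so it is shut. The slab is at about x = 57.5 mm. I retreat up and back, then check once more.

Request:
apply_moves:
  plan:
    - [[40,-0.2,0,0.2,0,0,0],[40,-0.3,0,0.4,0,0,0],[40,-0.3,0,0.6,0,0.02,0],[40,-0.3,0,0.6,0,0.02,0],[40,-0.3,0,0.6,0,0.02,0],[40,-0.3,0,0.6,0,0.02,0],[40,-0.3,0,0.6,0,0.02,0],[40,-0.2,0,0.4,0,0,0],[40,0,0,0.2,0,0,0],[40,0,0,0,0,0,0],[40,0,0,0,0,0,0]]

```text
time_s: 16.57
tcp_pos: [0.5322, -0.077, 0.1442]
ee_rot: [[0.985, 0.08, 0.156], [0.078, -0.997, 0.017], [0.156, -0.005, -0.988]]
wrist_force: [0.1, -0.2, 0.3]
gripper_width: 0.403
```

```bash
python3 - <<'E'
from h import *
import pickle,cv2
s=rep(); snap(12); view8(12)
c,c2=pickle.load(open("c12.pkl","rb")); c0=pickle.load(open("scene0.pkl","rb"))
def pr(c,bp):
    p=c["R"]@(Rb@np.array(bp)+O)+c["t"]; q=c["mtx"]@p; return q[:2]/q[2]
for y in (-.09,-.07,-.05,.07):
    print(y,[(int(z*1000),)+tuple(round(cv2.getRectSubPix(i["pixels"].mean(-1).astype(np.float32),(5,3),tuple(map(float,pr(c2,(0,y,z))))).mean()) for i in (c0,c2)) for z in np.arange(.035,0,-.004)])
d=c2["depth"]; K=c2["mtx"]; v,u=np.mgrid[0:480,0:640]
for nm,cc in (("start",c0),("now",c2)):
    d=cc["depth"]; P=np.stack([(u-K[0,2])/K[0,0]*d,(v-K[1,2])/K[1,1]*d,d],-1); B=((P-cc["t"])@cc["R"]-O)@Rb
    q=(B[...,0]>-.13)&(B[...,0]<-.03)&(B[...,1]>.02)&(B[...,1]<.12)&(B[...,2]>.02)&(B[...,2]<.06)
    r=cv2.minAreaRect(B[...,:2][q].astype(np.float32)); print(nm,"block",np.round(r[0],4))
    q=(B[...,0]>-.12)&(B[...,0]<-.05)&(B[...,1]>-.025)&(B[...,1]<.02)&(B[...,2]>.012)&(B[...,2]<.06); print("stamp",np.median(B[q],axis=0).round(4))
E
```

```text
t 16.57 box [-123.6  -65.5  144.2] lean 9.0 roll 0.3 yaw 0.23 J [9.3, 14.4, -25.4, 0.7, -41.2, 84.7] F [ 0.1 -0.2  0.3] w 0.4
-0.09 [(35, 150, 168), (31, 150, 168), (27, 150, 168), (23, 149, 167), (19, 147, 164), (15, 144, 161), (11, 142, 160), (7, 142, 160), (3, 142, 163)]
-0.07 [(35, 150, 168), (31, 150, 168), (27, 151, 168), (23, 150, 167), (19, 147, 165), (15, 144, 162), (11, 143, 159), (7, 143, 160), (3, 142, 163)]
-0.05 [(35, 150, 168), (31, 150, 168), (27, 150, 168), (23, 149, 168), (19, 147, 165), (15, 144, 161), (11, 143, 160), (7, 144, 161), (3, 147, 166)]
0.07 [(35, 150, 168), (31, 150, 168), (27, 151, 169), (23, 151, 169), (19, 148, 165), (15, 145, 162), (11, 142, 160), (7, 142, 160), (3, 142, 159)]
start block [-0.0804  0.0668]
stamp [-0.0839  0.0009  0.0322]
now block [-0.0806  0.0671]
stamp [-0.084   0.0013  0.0335]
```

View pics/scene12.png

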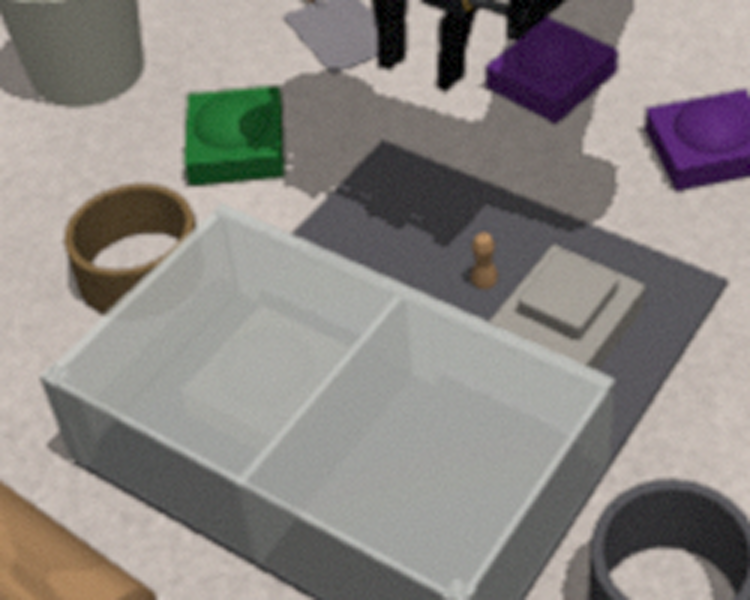

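View pics/t12.png

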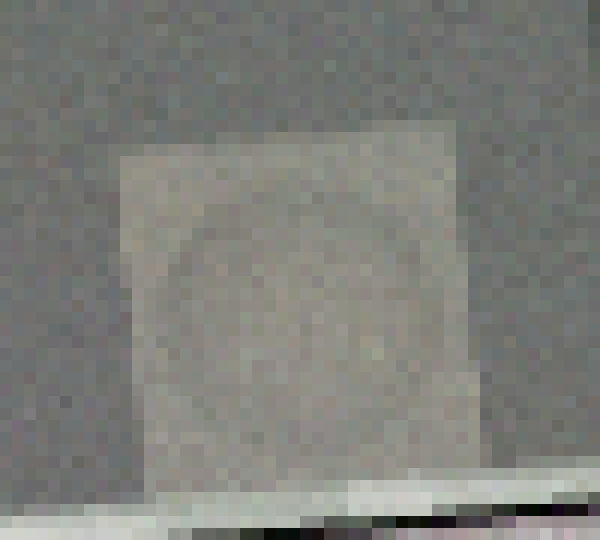

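The mould lies flat inside the right chamber, at (265,350) in the scene crop. Both flaps hang as at the start, the block mould and stamp have not moved, and the arm is clear.

```bash
python3 -c "
from station import finish_job
print(finish_job())"
```

```text
the job is handed in; nothing more can be done
None
```

I pushed the dome mould through the right flap until it was wholly inside the box, drew the fingers out, and handed the job in at about 16.6 s. No verdict is reported.

**Last checks, all passed:**
- **Mould:** it lies flat with its centre at about x = 57.5 mm in the box frame and its rear edge at about 17 mm. That estimate agrees between the two cameras to about 2 mm. The rear edge is right at the 17 mm the flap needs to fall, so there is little margin there.
- **Flaps:** the right flap's lower edge sits exactly where it did at the start and matches the left flap, so both are shut.
- **Bystanders:** the block mould and the stamp are where they were, to within about 0.5 mm. The other objects I judged by eye only.
- **Arm:** it is clear of everything, with about 0 N at the wrist.

**What did not go to plan:**
- **Lean:** a 30° lean was out of reach because of joint 5's limit, so I entered at about 22°. The fingers then touched what I took to be the hinge bar at the end of the push, with about 6 N at the wrist.
- **Sideways roll:** I tried twice to roll the tool for more lean, and both times joint 5 ran onto its limit. The first time the tool rose to 42 mm and crept 10 mm forward, nudging the mould a few millimetres along the apron. I backed off and started that part again.

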